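# Clear the hatch handles off the brass bar and feed it into the saw

### The job

The brass bar in the trough of the beech stand is wanted at the saw: stand the three hatch handles that arch over it upright on the grey felt mat, leaving the fourth handle where it is. Then lay the bar on the rails of the blue cut-off saw and feed it endwise through the guide tube until its end meets the length stop. Finally put each of the three handles back upright where it stood, in its own groove, and disturb neither the shackle nor the cheek plate.

Things in the scene. Friction and masses are not known exactly. Their poses are not given: they have to be found in the camera images.
- stand: Beech stand, fixed, 164 (x) x 268 (y) x 38 high; origin: centre of underside. Grooves along x at y = -90, -30, 30, 90: 44 wide, floor 26 high, cut in two rails (|x| 38 to 80) under the handles' feet. Trough between rails: 76 wide, y -124 to 48, closed ends, floor 12 high; 3 mm strips at x = +-10 keep the bar. The bar lies under the handles at y = -90, -30, 30; the one at 90 is not in the way.
- handle_brass: Brass bow handle, grip plain polished brass, upright in one of the stand's grooves (which one varies). Arch 142 long (along its x), 28 wide, 91 high; feet 28 square, 8 thick, centred at x = -57 and +57; round level grip along x, 18 in diameter, 84 long, its centre 82 above the origin. Origin: underside, midway between the feet; z up; both ends alike. 0.4 kg.
- handle_black: Brass bow handle, grip a black rubber sleeve, upright in one of the stand's grooves (which one varies). Arch 142 long (along its x), 28 wide, 91 high; feet 28 square, 8 thick, centred at x = -57 and +57; round level grip along x, 18 in diameter, 84 long, its centre 82 above the origin. Origin: underside, midway between the feet; z up; both ends alike. 0.4 kg.
- handle_red: Brass bow handle, grip a red sleeve, upright in one of the stand's grooves (which one varies). Arch 142 long (along its x), 28 wide, 91 high; feet 28 square, 8 thick, centred at x = -57 and +57; round level grip along x, 18 in diameter, 84 long, its centre 82 above the origin. Origin: underside, midway between the feet; z up; both ends alike. 0.4 kg.
- handle_green: Brass bow handle, grip a green sleeve, upright in one of the stand's grooves (which one varies). Arch 142 long (along its x), 28 wide, 91 high; feet 28 square, 8 thick, centred at x = -57 and +57; round level grip along x, 18 in diameter, 84 long, its centre 82 above the origin. Origin: underside, midway between the feet; z up; both ends alike. 0.4 kg.
- bar: Round solid brass bar, 20 in diameter, 160 long, rounded ends, 0.42 kg. Origin: mid-length on its axis; x along the bar, both ends alike. Starts lying along the stand's trough (along the stand's y), its axis 22 above the counter.
- mat: grey felt mat lying on the counter, fixed, 240 (x) x 200 (y) x 4 thick. Origin: centre of its underside. The side area for the handles.
- saw: Blue cut-off saw, fixed, base 360 x 110. Origin: on the counter below the guide tube's mouth; feed along +x. Two round rails, x -183 to -6, y = +-7, 8 in diameter, tops 37 high: the bar nests on them, axis at y 0, 45 high. Tube: x 0 to 50, bore 30, axis 49 high, flared mouth 42 wide, outside up to 52. Stop face at x = 72 (bar origin then at -8). Guard and motor to 175 high from x = 55.
- shackle: nickel bow shackle lying flat, about 85 x 60 x 18, loose. Origin: about its middle, on the counter. Not to be disturbed.
- cheek_plate: oval bronze block cheek plate lying flat, 144 x 74 x 11, loose. Origin: its centre, on the counter. Not to be disturbed.
There are look-alikes about, which are no part of the job. What is shaped like the handle_green but orange or turquoise is not meant. What is shaped like the handle_brass but turquoise is not meant.

How it is judged:
By the outcome, as a careful person would: the job done as asked, in the order asked, and still so for the second after the job is handed in, with the robot touching nothing.
It also fails if it takes over 147 s, if anything falls off the work surface, if the arm or the gripper's body presses on something with over 40 N, if the wrist force passes 120 N, or if a joint passes its speed limit or range.

### The arm

A 6-joint arm with a two-finger parallel gripper is mounted at the origin on the work surface. World frame = base frame: x ahead of the robot, y to its left, z up, the work surface at z = 0. Lengths are in m, angles in rad, forces in N, time in s.
With the tool pointing down it reaches from about 0.35 to 0.875 m from the base axis. Payload 15.5 kg.
Tool frame: the origin (TCP) lies midway between the tips of the shut fingers; the grasp point (between the pads) lies 19 mm behind it (pinch_z is the distance from the TCP to the grasp point, in m); z points along the fingers, y is the line along which they close (so a half turn about z gives the same grasp; the last joint's range is limited). The gripper opens to 85 mm and grips with 20 to 120 N. Pads are 22 mm wide; open, the fingers measure 114 mm over their backs; the gripper's body (76 mm by 85 mm) begins 54 mm behind the grasp point. The pads swing forward as they close: fully open they stand 13 mm farther back than shut.
Start: joints at [-1.228, 0.494, 1.345, -0, 1.302, -0.096], TCP at [0.265, -0.566, 0.231] pointing down, gripper open.
Joint ranges: [-2.91, 2.91], [-0.82, 2.16], [0.22, 2.67], [-1.22, 4.37], [0.12, 2.79], [-3.08, 3.08]. Speed limits (rad/s): [1.89, 1.89, 2.57, 3.01, 3.01, 3.01].

### API

Orientations are given as [roll, pitch, yaw] about the fixed x, y, z axes, in that order (R = Rz(yaw) Ry(pitch) Rx(roll)).
In Python, from plant import * gives the robot as it stands. The module is installed in compiled form; this text tells all that it offers.
- The arm moves only by the tool play_rows, never from a script. Its argument "series" is a list of rows, each an object with "rotation": the turn, a rotation vector about the tool's x, y, z in rad, a list of three; "offset": the shift along the tool's x, y, z in cm, a list of three; "hand": the finger opening in cm, from 0 to 8.54. In form: [{"rotation": [ax, ay, az], "offset": [tx, ty, tz], "hand": hand}, ...]. A call has 1 to 12 rows; each row shifts and turns the commanded pose from where the row before left it, along the tool's axes as they then stand; what a row does not reach is not made up. A row lasts 1/12 s, in which the tool goes at most 41.7 mm and 7.16 degrees, less where a joint would pass 70% of its speed; a pose out of reach is approached as far as the arm can. A call is refused whole if a number of a shift passes 4.17 or a number of a turn 0.125, either way. A call with a gripper value outside its range is refused whole. The fingers move at their own pace and stop on an object; "force" is the grip in N (left out, the last holds). Time passes only in rows, so rows that do not move let the fingers close. It gives the time, the measured TCP pose, the force, the opening and the grip force at its end, in the units of the state.
- observe(): the state, without advancing time (a new reading comes with each control period).
- camera(name): name is "side" or "top" or "wrist"; returns (picture, depth): 384x512x3 uint8, red, green, blue; 384x512 float32, m along the optical axis (not along the pixel's ray), 0 where there is no reading.
- camera_info(name): a dict with "mtx" (3x3 intrinsics, pixels), "position" and "attitude" of the camera in the world. Camera axes: x right, y down, z forward; pixel columns grow to the right and rows downward; lengths in m; the calibration is good to about 2 mm. A picture is of the moment at which its call begins: read the wrist's pose just before it. camera_info takes no time and is no camera call; for the wrist camera it gives the pose at the moment of the call.
- job_done(): hands the job in; it is judged then, once.
The state is a dict: "t": time; "q": joint angles; "qvel": joint speeds; "joint_torque": joint torques, N m; "tool_pos": TCP position; "orientation": TCP orientation; "wrist_force": force on the tool from outside, world axes, zero at the start; "ft_torque": the same for the moment, N m; "gripper_width": opening from 0.0 (shut) to 1.0 (fully open); "finger_force": force on a finger pad.
Only numpy, scipy, OpenCV 4.12 (cv2) and the standard library are available. Lean on these libraries where they do the work, as an engineer would, in place of code of your own. Each camera call takes 0.05 s, during which the arm holds its last target. There are 200 camera calls.

## Working session

There is one attempt and no reset: what is moved stays moved. The work goes in short steps, Python scripts to look and compute and a tool call to move; the robot and the scene stay as the last step left them, time stands still between calls to the robot, and variables do not carry over. Pictures are saved under pics/ and viewed, at most 14 in all, crops included, and the job is handed in when it is done.

Besides the shell and the picture viewer there is one more tool, called after ">>>" by a JSON object that holds its "method" and its "body", one argument or row to a line. play_rows: Moves the arm, as the interface text tells. Its arguments: {"type":"object","properties":{"series":{"type":"array"},"force":{"type":"number"}},"required":["series"]}

```bash
mkdir -p pics; python3 - <<'E'
from plant import *
import cv2,numpy as np
print(observe())
for n in ["top","side"]:
    p,d=camera(n); cv2.imwrite(f"pics/{n}0.png",cv2.resize(p[:,:,::-1],(800,600),interpolation=cv2.INTER_CUBIC)); np.savez(f"{n}0.npz",p=p,d=d)
    print(n,camera_info(n))
print(camera_info("wrist"))
E
```

```text
{'t': 0.0, 'q': array([-1.22851113e+00,  4.94175622e-01,  1.34614103e+00,  1.92190234e-05,
        1.30253422e+00, -9.55362546e-02]), 'qvel': array([ 1.04010319e-03,  1.80323869e-05,  1.94116142e-03, -5.37368509e-04,
        2.03172956e-04, -3.03176299e-04]), 'joint_torque': array([ 8.11777663e-04, -8.82170534e+01, -3.83868277e+01, -7.38997574e-05,
        1.01521707e-02,  5.46671981e-05]), 'tool_pos': array([ 0.2648409 , -0.56569825,  0.23070162]), 'orientation': array([-3.14034194e+00, -1.38463242e-04,  4.37816254e-01]), 'wrist_force': array([-0.41102274,  0.64156515, -0.33037304]), 'ft_torque': array([-0.05255395,  0.00189207, -0.00013693]), 'finger_force': 0.0, 'gripper_width': 0.9991447954016248}
top {'mtx': array([[417.90491069,   0.        , 260.37233862],
       [  0.        , 417.90491069, 193.44867012],
       [  0.        ,   0.        ,   1.        ]]), 'position': array([ 0.40901029, -0.06998531,  1.24593729]), 'attitude': array([-3.05513266, -0.01539224, -1.54759107])}
side {'mtx': array([[421.10482734,   0.        , 261.85086773],
       [  0.        , 421.10482734, 198.95191241],
       [  0.        ,   0.        ,   1.        ]]), 'position': array([0.36957539, 0.82875675, 0.77950364]), 'attitude': array([-2.23728977, -0.01483344, -2.9725729 ])}
{'mtx': array([[287.52050494,   0.        , 258.40647707],
       [  0.        , 287.52050494, 183.21022259],
       [  0.        ,   0.        ,   1.        ]]), 'position': array([ 0.33893573, -0.53295183,  0.37545566]), 'attitude': array([ 2.82194424e+00,  1.35597509e-03, -1.13356956e+00])}
```

View pics/top0.png

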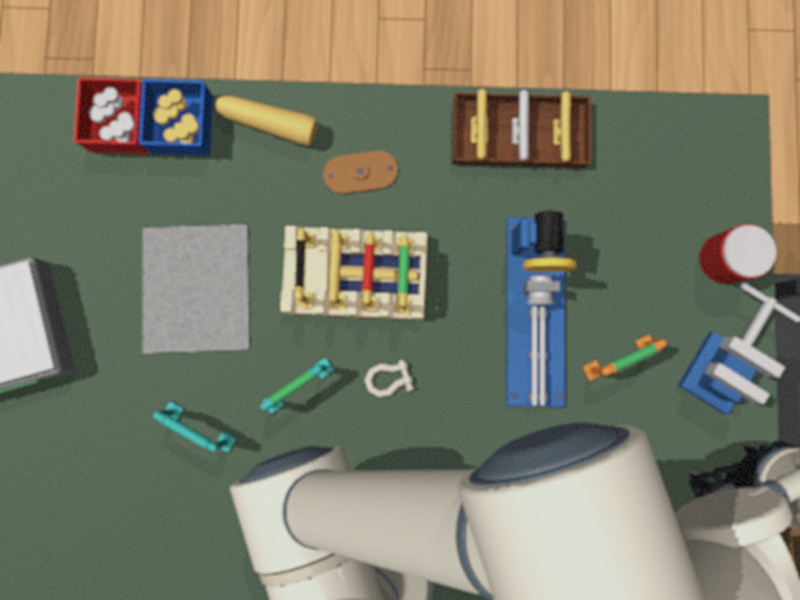

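View pics/side0.png

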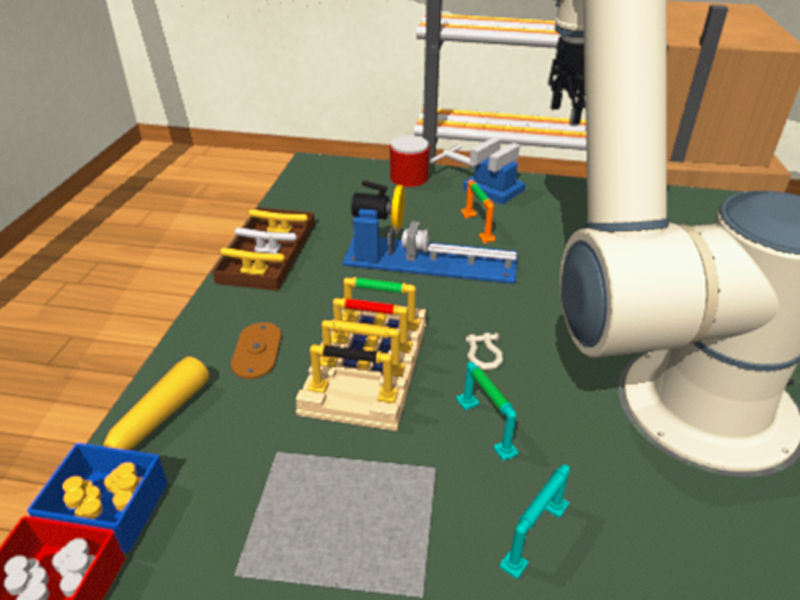

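The top view shows the stand, with its grips in 800x600 pixels at black (300,268), brass (335,270), red (368,270) and green (404,268). The trough is on the right, so black is the fourth handle and stays.

Look-alikes for the green handle are the orange one (625,358) and the turquoise one with a green sleeve (297,386). The all-turquoise one (195,430) could pass for brass. Other yellow items are the bars in the brown box (482,120) and (566,120), and the yellow cylinder (265,118).

The side view agrees: the three real handles sit in the stand at (380,285), (370,306) and (360,328).

```bash
cat > h.py <<'E'
import numpy as np,cv2
from scipy.spatial.transform import Rotation as R
from plant import *
def cloud(p,d,info):
    K=info["mtx"];v,u=np.indices(d.shape)
    c=np.stack([(u-K[0,2])/K[0,0]*d,(v-K[1,2])/K[1,1]*d,d],-1)
    w=c@R.from_euler("xyz",info["attitude"]).as_matrix().T+info["position"]
    w[d<=0]=np.nan
    return w
def look(n):
    i=camera_info(n);p,d=camera(n);return p,cloud(p,d,i)
E
python3 - <<'E'
from h import *
W={}
for n in ["top","side"]:
    z=np.load(n+"0.npz"); W[n]=(z["p"],cloud(z["p"],z["d"],camera_info(n)))
def hsv(p): return cv2.cvtColor(p,cv2.COLOR_RGB2HSV)
for n,(p,w) in W.items():
    h=hsv(p);H,S,V=[h[...,i].astype(int) for i in range(3)]
    box=(w[...,0]>.42)&(w[...,0]<.70)&(w[...,1]>-.2)&(w[...,1]<.25)
    for nm,m in dict(red=((H<6)|(H>174))&(S>150)&(V>80)&(w[...,2]>.07),green=(H>50)&(H<80)&(S>120)&(V>80)&(w[...,2]>.07),black=(V<60)&(w[...,2]>.08),brass=(H>18)&(H<30)&(S>100)&(w[...,2]>.105)).items():
        q=w[m&box]; 
        if len(q)<5: print(n,nm,len(q));continue
        q=q[q[:,2]>np.percentile(q[:,2],50)-.01]
        c=(np.percentile(q,3,0)+np.percentile(q,97,0))/2
        print(n,nm,len(q),c.round(4),np.percentile(q,3,0).round(3),np.percentile(q,97,0).round(3))
p,w=W["top"]
for nm,(u,v) in dict(standTL=(285,227),standTR=(427,233),standBL=(281,312),standBR=(424,319),matTL=(143,226),matTR=(247,225),matBL=(143,352),matBR=(248,351),bar1=(343,272),bar2=(390,274),railsfar=(535,310),railsnear=(539,400),tube=(540,285),baseTL=(508,218),baseBL=(507,405),baseBR=(566,405),baseTR=(565,218),shackle=(388,380),turqA=(265,405),turqB=(328,366),cheek=(360,172)).items():
    a=w[int(v/1.5625),int(u/1.5625)];print(nm,a.round(3))
E
```

```text
top red 159 [ 0.5677 -0.0152  0.1145] [ 0.532 -0.023  0.11 ] [ 0.604 -0.008  0.119]
top green 141 [ 0.5646 -0.0776  0.1142] [ 0.53  -0.085  0.109] [ 0.599 -0.07   0.12 ]
top black 85 [0.5723 0.1033 0.1163] [0.538 0.099 0.113] [0.607 0.107 0.12 ]
top brass 508 [0.568  0.0131 0.1136] [ 0.509 -0.082  0.108] [0.627 0.108 0.119]
side red 176 [ 0.5702 -0.0119  0.1115] [ 0.534 -0.018  0.105] [ 0.606 -0.006  0.118]
side green 178 [ 0.5679 -0.0748  0.1113] [ 0.531 -0.082  0.104] [ 0.605 -0.068  0.118]
side black 192 [0.574  0.1078 0.1115] [0.538 0.102 0.105] [0.61  0.114 0.118]
side brass 598 [0.5722 0.0174 0.1118] [ 0.511 -0.077  0.106] [0.633 0.111 0.118]
standTL [0.658 0.152 0.003]
standTR [ 0.653 -0.122  0.002]
standBL [ 0.495  0.156 -0.001]
standBR [ 0.487 -0.119 -0.001]
matTL [ 0.655  0.427 -0.003]
matTR [ 0.659  0.225 -0.   ]
matBL [ 0.412  0.412 -0.001]
matBR [0.419 0.214 0.001]
bar1 [0.57  0.037 0.025]
bar2 [ 0.568 -0.052  0.03 ]
railsfar [ 0.507 -0.324  0.037]
railsnear [ 0.338 -0.336  0.011]
tube [ 0.55  -0.325  0.073]
baseTL [ 0.685 -0.277  0.013]
baseBL [ 0.327 -0.28  -0.004]
baseBR [ 0.33  -0.393 -0.002]
baseTR [ 0.692 -0.389 -0.002]
shackle [ 0.369 -0.053 -0.005]
turqA [0.324 0.16  0.088]
turqB [0.393 0.062 0.011]
cheek [0.766 0.011 0.013]
```

>>> {"method": "play_rows", "body": {
  "series": [
    {"rotation": [0, 0, 0.117], "offset": [0, 0, -2], "hand": 4},
    {"rotation": [0, 0, 0.117], "offset": [0, 0, -2], "hand": 4},
    {"rotation": [0, 0, 0.117], "offset": [0, 0, -2], "hand": 4},
    {"rotation": [0, 0, 0.117], "offset": [0, 0, -1], "hand": 4},
    {"rotation": [0, 0, 0], "offset": [1.2, -3.6, 0], "hand": 4},
    {"rotation": [0, 0, 0], "offset": [1.2, -3.6, 0], "hand": 4},
    {"rotation": [0, 0, 0], "offset": [1.2, -3.6, 0], "hand": 4},
    {"rotation": [0, 0, 0], "offset": [1.2, -3.6, 0], "hand": 4},
    {"rotation": [0, 0, 0], "offset": [1.2, -3.6, 0], "hand": 4},
    {"rotation": [0, 0, 0], "offset": [1.2, -3.6, 0], "hand": 4},
    {"rotation": [0, 0, 0], "offset": [1.2, -3.6, 0], "hand": 4},
    {"rotation": [0, 0, 0], "offset": [1.2, -3.6, 0], "hand": 4}
  ]
}}

```text
t: 1.1
tool_pos: [0.3697, -0.2792, 0.3011]
orientation: [-3.141, 0.0, -0.031]
wrist_force: [1.4, -1.1, 0.7]
gripper_width: 0.469
finger_force: 0.0
```

```bash
python3 - <<'E'
from h import *
s=observe();print(s["t"],s["tool_pos"],s["orientation"],s["gripper_width"])
p,w=look("wrist");np.savez("w1.npz",p=p,w=w)
cv2.imwrite("pics/w1.png",cv2.resize(p[:,:,::-1],(800,600)))
E
```

```text
1.1 [ 0.3696983  -0.27923428  0.3011496 ] [-3.14135059e+00  1.26621945e-04 -3.05368191e-02] 0.4688988191954236
```

View pics/w1.png

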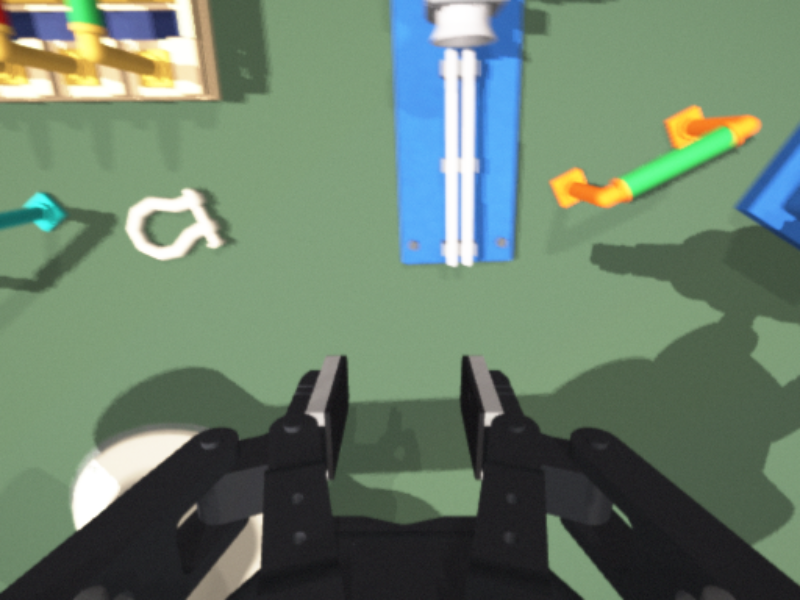

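The wrist view shows the saw rails (450–468, rows 55–262), the tube mouth (465,42), the shackle (175,225), the orange look-alike (660,160) and the stand corner (205,95). I'll measure the saw here and then move on to the stand.

```bash
python3 - <<'E'
from h import *
z=np.load("w1.npz");p,w=z["p"],z["w"]
S=cv2.cvtColor(p,cv2.COLOR_RGB2HSV)[...,1].astype(int)
for nm,r0,r1,zl,zh in [("rails",36,168,.027,.045),("tube",0,34,.04,.09)]:
    m=np.zeros(S.shape,bool);m[r0:r1,270:330]=1
    q=w[m&(S<60)&(w[...,2]>zl)&(w[...,2]<zh)]
    print(nm,len(q),np.percentile(q,[1,50,99],0).round(4).tolist())
    if nm=="rails":
        b=np.polyfit(q[:,0],q[:,1],1);print("slope",b,"y at .33,.5",np.polyval(b,[.33,.5]))
        t=q[:,0].round(2)
        for x in np.unique(t): print(x,np.percentile(q[t==x][:,1],[2,50,98]).round(4),np.percentile(q[t==x][:,2],95).round(4))
for r in range(0,40,3): print(r,w[r,290:304:4].round(3).tolist())
b=(cv2.cvtColor(p,cv2.COLOR_RGB2HSV)[...,0]>100)&(S>150);b[:,:250]=0;b[:,336:]=0
q=w[b];print("base",np.nanpercentile(q,[1,99],0).round(4));q=q[abs(q[:,2]-np.nanmedian(q[:,2]))<.008]
for x in (.36,.4,.44,.48):
    s=q[abs(q[:,0]-x)<.006];print(x,s[:,1].min().round(4),s[:,1].max().round(4),((s[:,1].min()+s[:,1].max())/2).round(4))
E
```

```text
rails 1496 [[0.3415, -0.3453, 0.0306], [0.4312, -0.3342, 0.0382], [0.5116, -0.3192, 0.0407]]
slope [ 0.00605136 -0.33563875] y at .33,.5 [-0.3336418  -0.33261307]
0.34 [-0.3431 -0.3337 -0.3204] 0.04
0.35 [-0.347  -0.3337 -0.3204] 0.0395
0.36 [-0.3443 -0.3375 -0.3241] 0.0402
0.37 [-0.3427 -0.3374 -0.3242] 0.0403
0.38 [-0.3426 -0.3376 -0.3242] 0.0403
0.39 [-0.3424 -0.338  -0.3241] 0.0401
0.4 [-0.3423 -0.3282 -0.3241] 0.0405
0.41 [-0.342  -0.333  -0.3241] 0.0395
0.42 [-0.3464 -0.3329 -0.3191] 0.0399
0.43 [-0.3467 -0.3329 -0.3192] 0.0396
0.44 [-0.343  -0.3376 -0.324 ] 0.0401
0.45 [-0.3428 -0.3376 -0.324 ] 0.0401
0.46 [-0.3426 -0.3374 -0.3239] 0.0402
0.47 [-0.3424 -0.3373 -0.3239] 0.0397
0.48 [-0.3422 -0.3371 -0.3238] 0.04
0.49 [-0.3421 -0.3372 -0.3233] 0.0399
0.5 [-0.3452 -0.3321 -0.3192] 0.0398
0.51 [-0.3444 -0.3322 -0.3192] 0.0397
tube 960 [[0.5201, -0.354, 0.0412], [0.5347, -0.3284, 0.0698], [0.5439, -0.3053, 0.0782]]
0 [[0.543, -0.321, 0.078], [0.543, -0.325, 0.079], [0.543, -0.33, 0.077], [0.543, -0.334, 0.078]]
3 [[0.541, -0.321, 0.074], [0.541, -0.326, 0.072], [0.541, -0.331, 0.07
[... 680 characters left out ...]
36, 0.034], [0.527, -0.34, 0.036]]
27 [[0.524, -0.325, 0.036], [0.524, -0.331, 0.033], [0.524, -0.336, 0.032], [0.523, -0.341, 0.035]]
30 [[0.521, -0.326, 0.031], [0.521, -0.331, 0.031], [0.521, -0.336, 0.031], [0.521, -0.341, 0.03]]
33 [[0.516, -0.325, 0.039], [0.52, -0.333, 0.015], [0.52, -0.338, 0.014], [0.516, -0.34, 0.038]]
36 [[0.513, -0.325, 0.037], [0.513, -0.331, 0.035], [0.516, -0.338, 0.014], [0.512, -0.34, 0.039]]
39 [[0.509, -0.325, 0.041], [0.51, -0.33, 0.036], [0.51, -0.336, 0.032], [0.509, -0.34, 0.039]]
base [[ 0.3359 -0.3845  0.0022]
 [ 0.5564 -0.2781  0.0163]]
0.36 -0.3859 -0.2794 -0.3327
0.4 -0.3859 -0.2804 -0.3332
0.44 -0.3854 -0.2791 -0.3322
0.48 -0.3853 -0.2789 -0.3321
```

>>> {"method": "play_rows", "body": {
  "series": [
    {"rotation": [0, 0, 0], "offset": [1.2, -3.6, 0], "hand": 4},
    {"rotation": [0, 0, 0], "offset": [1.2, -3.6, 0], "hand": 4},
    {"rotation": [0, 0, 0], "offset": [1.2, -3.6, 0], "hand": 4},
    {"rotation": [0, 0, 0], "offset": [1.2, -3.6, 0], "hand": 4},
    {"rotation": [0, 0, 0], "offset": [0.6, -3.6, 0], "hand": 4},
    {"rotation": [0, 0, 0], "offset": [0, -3.6, 0], "hand": 4},
    {"rotation": [0, 0, 0], "offset": [0, -3.6, 0], "hand": 4},
    {"rotation": [0, 0, 0], "offset": [0, -2.8, 0], "hand": 4},
    {"rotation": [0, 0, 0], "offset": [0, 0, 0], "hand": 4}
  ]
}}

```text
t: 1.9
tool_pos: [0.4315, 0.0011, 0.3012]
orientation: [-3.14, 0.001, -0.027]
wrist_force: [-0.8, -0.3, -0.0]
gripper_width: 0.468
finger_force: 0.0
```

```bash
python3 - <<'E'
from h import *
s=observe();print(s["t"],s["tool_pos"],s["orientation"],s["gripper_width"])
p,w=look("wrist");np.savez("w2.npz",p=p,w=w)
cv2.imwrite("pics/w2.png",cv2.resize(p[:,:,::-1],(800,600)))
E
```

```text
1.9 [0.4315395  0.00113327 0.30115252] [-3.14030638e+00  5.40712884e-04 -2.68350102e-02] 0.4682298415037112
```

View pics/w2.png

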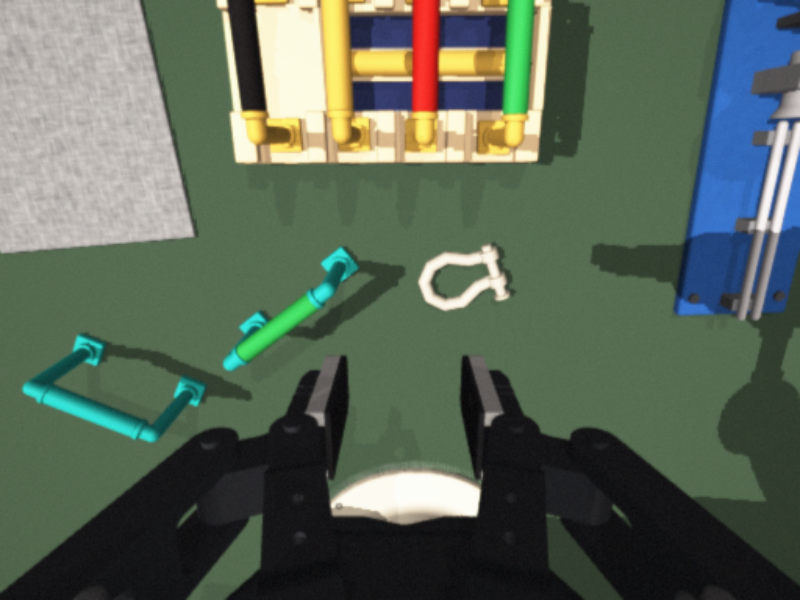

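This view shows the grips of the black (250,60), brass (337,60), red (425,60) and green (518,60) handles in the stand, with the bar at (430,62). The turquoise look-alikes are at (280,330) and (120,390), clearly outside the stand. The choice stands: brass, red and green.

```bash
python3 - <<'E'
from h import *
z=np.load("w2.npz");p,w=z["p"],z["w"]
h=cv2.cvtColor(p,cv2.COLOR_RGB2HSV);H,S,V=[h[...,i].astype(int) for i in range(3)]
for nm,m in dict(red=((H<6)|(H>174))&(S>150)&(V>80),green=(H>50)&(H<80)&(S>150)&(V>80),black=(V<60),brass=(H>18)&(H<30)&(S>100)).items():
    b=np.zeros(m.shape,bool);b[:70,140:350]=1
    if nm=="brass": b[:,235:]=0
    q=w[m&b&(w[...,2]>.095)]
    f=np.polyfit(q[:,0],q[:,1],1)
    print(nm,len(q),"x",np.percentile(q[:,0],[1,99]).round(4),"yaw",np.arctan(f[0]).round(4),"y@.57",np.polyval(f,.57).round(4),"ztop",np.percentile(q[:,2],97).round(4))
q=w[30:50,228:325].reshape(-1,3);c=((H>18)&(H<30)&(S>100))[30:50,228:325].ravel()
q=q[c&(q[:,2]<.05)&(q[:,2]>.015)];f=np.polyfit(q[:,1],q[:,0],1)
print("bar y",np.percentile(q[:,1],[1,99]).round(4),"x@-.02",np.polyval(f,-.02),"slope",f[0],"ztop",np.percentile(q[:,2],97),"xr",np.percentile(q[:,0],[2,98]))
# stand front edge
for u in range(155,345,20):
    col=w[80:110,u];k=np.where(col[:,2]>.03)[0];print(u,col[k[-1]].round(4) if len(k) else None)
for r,c in [(151,122),(40,98),(75,106),(120,116)]: print("mat",w[r,c-3:c+3].round(3).tolist())
# side cam ends of handles grips, brass full extents
d=np.load("top0.npz");p,w=d["p"],cloud(d["p"],d["d"],camera_info("top"))
h=cv2.cvtColor(p,cv2.COLOR_RGB2HSV);H,S,V=[h[...,i].astype(int) for i in range(3)]
for y in (.105,.045,-.015,-.076):
    m=(abs(w[...,1]-y)<.012)&(w[...,2]>.1)&(w[...,0]>.45)&(w[...,0]<.7);q=w[m];print("top",y,np.percentile(q,[1,99],0).round(4).tolist(),np.median(q,0).round(4))
E
```

```text
red 1149 x [0.5319 0.5952] yaw -0.0222 y@.57 -0.0172 ztop 0.12
green 1103 x [0.5303 0.5934] yaw -0.0055 y@.57 -0.0779 ztop 0.1199
black 1073 x [0.5351 0.5987] yaw 0.0016 y@.57 0.0998 ztop 0.12
brass 1152 x [0.5335 0.5971] yaw -0.0124 y@.57 0.0409 ztop 0.1201
bar y [-0.0857  0.0357] x@-.02 0.5720486906007674 slope 0.024690235460412994 ztop 0.03492092068598601 xr [0.56266693 0.58188535]
155 [0.4961 0.1401 0.0386]
175 [0.5044 0.1124 0.0359]
195 None
215 [0.5112 0.0459 0.1131]
235 [0.5034 0.0305 0.0347]
255 [0.4999 0.0032 0.0303]
275 [ 0.5007 -0.0242  0.0353]
295 [ 0.4922 -0.0511  0.0396]
315 [ 0.4979 -0.0786  0.0373]
335 [ 0.4906 -0.106   0.0379]
mat [[0.426, 0.218, 0.005], [0.426, 0.215, 0.007], [0.426, 0.214, 0.006], [0.426, 0.213, 0.006], [0.426, 0.211, 0.006], [0.426, 0.209, 0.006]]
mat [[0.582, 0.223, 0.006], [0.582, 0.22, 0.008], [0.582, 0.219, 0.007], [0.582, 0.219, 0.005], [0.583, 0.219, 0.002], [0.583, 0.218, 0.002]]
mat [[0.537, 0.22, 0.007], [0.537, 0.218, 0.008], [0.537, 0.217, 0.006], [0.537, 0.216, 0.006], [0.537, 0.216, 0.003], [0.537, 0.216, 0.0]]
mat [[0.473, 0.217, 0.007], [0.473, 0.216, 0.007], [0.473, 0.215, 0.006], [0.473, 0.213, 0.006], [0.473, 0.212, 0.006], [0.473, 0.211, 0.004]]
top 0.105 [[0.5103, 0.0954, 0.1047], [0.6334, 0.1131, 0.1204]] [0.5722 0.1032 0.1141]
top 0.045 [[0.5091, 0.0347, 0.1065], [0.6306, 0.052, 0.121]] [0.5693 0.0424 0.1139]
top -0.015 [[0.5066, -0.0248, 0.1059], [0.6286, -0.0068, 0.1205]] [ 0.5668 -0.0162  0.1143]
top -0.076 [[0.5035, -0.0866, 0.1053], [0.6256, -0.0691, 0.1207]] [ 0.5627 -0.078   0.114 ]
```

>>> {"method": "play_rows", "body": {
  "series": [
    {"rotation": [0, 0, 0], "offset": [3.41, -1.1, 0], "hand": 4},
    {"rotation": [0, 0, 0], "offset": [3.41, -1.1, 0], "hand": 4},
    {"rotation": [0, 0, 0], "offset": [3.41, -1.1, 1.5], "hand": 4},
    {"rotation": [0, 0, 0], "offset": [3.41, -1.1, 2], "hand": 4},
    {"rotation": [0, 0, 0], "offset": [0, 0, 4], "hand": 4},
    {"rotation": [0, 0, 0], "offset": [0, 0, 4], "hand": 4},
    {"rotation": [0, 0, 0], "offset": [0, 0, 4], "hand": 4},
    {"rotation": [0, 0, 0], "offset": [0, 0, 3], "hand": 4},
    {"rotation": [0, 0, 0], "offset": [0, 0, 2], "hand": 4},
    {"rotation": [0, 0, 0], "offset": [0, 0, 0.7], "hand": 4},
    {"rotation": [0, 0, 0], "offset": [0, 0, 0], "hand": 4}
  ]
}}

```text
t: 2.87
tool_pos: [0.5689, 0.0361, 0.0878]
orientation: [3.141, 0.003, -0.031]
wrist_force: [0.6, -1.1, 0.1]
gripper_width: 0.469
finger_force: 0.0
```

>>> {"method": "play_rows", "body": {
  "series": [
    {"rotation": [0, 0, 0], "offset": [0, 0, 0], "hand": 0},
    {"rotation": [0, 0, 0], "offset": [0, 0, 0], "hand": 0},
    {"rotation": [0, 0, 0], "offset": [0, 0, 0], "hand": 0},
    {"rotation": [0, 0, 0], "offset": [0, 0, 0], "hand": 0},
    {"rotation": [0, 0, 0], "offset": [0, 0, 0], "hand": 0}
  ],
  "force": 60
}}

```text
t: 3.28
tool_pos: [0.5708, 0.037, 0.0908]
orientation: [3.141, -0.003, -0.03]
wrist_force: [-0.5, 0.7, 8.3]
gripper_width: 0.189
finger_force: 59.2
```

```bash
python3 -c "
from h import *
s=observe();print(s['tool_pos'],s['orientation'],s['wrist_force'],s['q'])"
```

```text
[0.57076348 0.03695357 0.090815  ] [ 3.14146373e+00 -2.92084233e-03 -2.99086312e-02] [-0.53789979  0.74239445  8.33892789] [-3.96798332e-02  5.91076311e-01  1.62777190e+00 -1.26189113e-04
  9.19822483e-01  1.56110163e+00]
```

>>> {"method": "play_rows", "body": {
  "series": [
    {"rotation": [0, 0, 0], "offset": [0, 0, -1], "hand": 0},
    {"rotation": [0, 0, 0], "offset": [0, 0, -2], "hand": 0},
    {"rotation": [0, 0, 0], "offset": [0, 0, -3], "hand": 0},
    {"rotation": [0, 0, 0], "offset": [0, 0, -4], "hand": 0},
    {"rotation": [0, 0, 0], "offset": [0, 0, -3], "hand": 0},
    {"rotation": [0, 0, 0], "offset": [0, 0, -1], "hand": 0},
    {"rotation": [0, 0, 0], "offset": [0, 0, 0], "hand": 0}
  ]
}}

```text
t: 3.87
tool_pos: [0.5709, 0.037, 0.2325]
orientation: [3.142, -0.005, -0.03]
wrist_force: [0.6, 0.3, -4.1]
gripper_width: 0.191
finger_force: 59.1
```

>>> {"method": "play_rows", "body": {
  "series": [
    {"rotation": [0, 0, 0], "offset": [-0.4, -2.5, 0], "hand": 0},
    {"rotation": [0, 0, 0], "offset": [-0.4, -3.9, 0], "hand": 0},
    {"rotation": [0, 0, 0], "offset": [-0.4, -3.9, 0], "hand": 0},
    {"rotation": [0, 0, 0], "offset": [-0.4, -3.9, 0], "hand": 0},
    {"rotation": [0, 0, 0], "offset": [-0.4, -3.9, 0], "hand": 0},
    {"rotation": [0, 0, 0], "offset": [-0.4, -3.9, 0], "hand": 0},
    {"rotation": [0, 0, 0], "offset": [-0.4, -3.9, 0], "hand": 0},
    {"rotation": [0, 0, 0], "offset": [-0.4, -3.9, 1], "hand": 0},
    {"rotation": [0, 0, 0], "offset": [-0.4, -3.9, 2], "hand": 0},
    {"rotation": [0, 0, 0], "offset": [0, 0, 4], "hand": 0},
    {"rotation": [0, 0, 0], "offset": [0, 0, 3], "hand": 0},
    {"rotation": [0, 0, 0], "offset": [0, 0, 2], "hand": 0}
  ]
}}

```text
t: 4.87
tool_pos: [0.5411, 0.3723, 0.1049]
orientation: [3.138, 0.006, -0.029]
wrist_force: [-0.5, -0.1, -3.9]
gripper_width: 0.188
finger_force: 59.3
```

>>> {"method": "play_rows", "body": {
  "series": [
    {"rotation": [0, 0, 0], "offset": [0, 0, 0], "hand": 0},
    {"rotation": [0, 0, 0], "offset": [0, 0, 0], "hand": 0}
  ]
}}

```text
t: 5.03
tool_pos: [0.5428, 0.3722, 0.1085]
orientation: [3.139, 0.004, -0.03]
wrist_force: [0.2, 0.8, -3.2]
gripper_width: 0.191
finger_force: 59.2
```

>>> {"method": "play_rows", "body": {
  "series": [
    {"rotation": [0, 0, 0], "offset": [0, 0, 2], "hand": 0},
    {"rotation": [0, 0, 0], "offset": [0, 0, 1.2], "hand": 0},
    {"rotation": [0, 0, 0], "offset": [0, 0, 0.3], "hand": 0},
    {"rotation": [0, 0, 0], "offset": [0, 0, 0.2], "hand": 0},
    {"rotation": [0, 0, 0], "offset": [0, 0, 0], "hand": 0},
    {"rotation": [0, 0, 0], "offset": [0, 0, 0], "hand": 0}
  ]
}}

```text
t: 5.53
tool_pos: [0.5445, 0.3731, 0.0742]
orientation: [-3.141, -0.001, -0.03]
wrist_force: [0.3, 1.3, -2.4]
gripper_width: 0.188
finger_force: 59.3
```

>>> {"method": "play_rows", "body": {
  "series": [
    {"rotation": [0, 0, 0], "offset": [0, 0, 0.2], "hand": 0},
    {"rotation": [0, 0, 0], "offset": [0, 0, 0.2], "hand": 0},
    {"rotation": [0, 0, 0], "offset": [0, 0, 0], "hand": 0},
    {"rotation": [0, 0, 0], "offset": [0, 0, 0], "hand": 0}
  ]
}}

```text
t: 5.87
tool_pos: [0.544, 0.3729, 0.0694]
orientation: [3.142, 0.0, -0.03]
wrist_force: [-0.3, -0.5, -3.4]
gripper_width: 0.185
finger_force: 59.3
```

>>> {"method": "play_rows", "body": {
  "series": [
    {"rotation": [0, 0, 0], "offset": [0, 0, 0.15], "hand": 0},
    {"rotation": [0, 0, 0], "offset": [0, 0, 0], "hand": 0},
    {"rotation": [0, 0, 0], "offset": [0, 0, 0], "hand": 0}
  ]
}}

```text
t: 6.12
tool_pos: [0.5442, 0.3733, 0.0688]
orientation: [-3.141, -0.001, -0.03]
wrist_force: [-5.4, 0.1, 8.8]
gripper_width: 0.188
finger_force: 60.8
```

>>> {"method": "play_rows", "body": {
  "series": [
    {"rotation": [0, 0, 0], "offset": [0, 0, 0], "hand": 4},
    {"rotation": [0, 0, 0], "offset": [0, 0, 0], "hand": 4},
    {"rotation": [0, 0, 0], "offset": [0, 0, 0], "hand": 4},
    {"rotation": [0, 0, 0], "offset": [0, 0, 0], "hand": 4},
    {"rotation": [0, 0, 0], "offset": [0, 0, -1], "hand": 4},
    {"rotation": [0, 0, 0], "offset": [0, 0, -3], "hand": 4},
    {"rotation": [0, 0, 0], "offset": [0, 0, -4], "hand": 4},
    {"rotation": [0, 0, 0], "offset": [0, 0, -4], "hand": 4},
    {"rotation": [0, 0, 0], "offset": [0, 0, -1], "hand": 4},
    {"rotation": [0, 0, 0], "offset": [0, 0, 0], "hand": 4}
  ]
}}

```text
t: 6.95
tool_pos: [0.5458, 0.3738, 0.2027]
orientation: [-3.138, -0.006, -0.03]
wrist_force: [-0.1, 0.1, -0.3]
gripper_width: 0.465
finger_force: 0.0
```

>>> {"method": "play_rows", "body": {
  "series": [
    {"rotation": [0, 0, 0], "offset": [0.4, 3, 0], "hand": 4},
    {"rotation": [0, 0, 0], "offset": [0.4, 4, 0], "hand": 4},
    {"rotation": [0, 0, 0], "offset": [0.4, 4, 0], "hand": 4},
    {"rotation": [0, 0, 0], "offset": [0.4, 4, 0], "hand": 4},
    {"rotation": [0, 0, 0], "offset": [0.4, 4, 0], "hand": 4},
    {"rotation": [0, 0, 0], "offset": [0.4, 4, 0], "hand": 4},
    {"rotation": [0, 0, 0], "offset": [0.4, 4, 0], "hand": 4},
    {"rotation": [0, 0, 0], "offset": [0.4, 4, 0], "hand": 4},
    {"rotation": [0, 0, 0], "offset": [0.4, 4, 0], "hand": 4},
    {"rotation": [0, 0, 0], "offset": [0, 3.9, 0], "hand": 4},
    {"rotation": [0, 0, 0], "offset": [0, 0, 0], "hand": 4},
    {"rotation": [0, 0, 0], "offset": [0, 0, 0], "hand": 4}
  ]
}}

```text
t: 7.95
tool_pos: [0.5679, -0.019, 0.1974]
orientation: [-3.142, 0.001, -0.034]
wrist_force: [-0.4, 0.9, 0.1]
gripper_width: 0.467
finger_force: 0.0
```

>>> {"method": "play_rows", "body": {
  "series": [
    {"rotation": [0, 0, 0], "offset": [0, -0.25, 2], "hand": 4},
    {"rotation": [0, 0, 0], "offset": [0, 0, 3], "hand": 4},
    {"rotation": [0, 0, 0], "offset": [0, 0, 3], "hand": 4},
    {"rotation": [0, 0, 0], "offset": [0, 0, 1.7], "hand": 4},
    {"rotation": [0, 0, 0], "offset": [0, 0, 1], "hand": 4},
    {"rotation": [0, 0, 0], "offset": [0, 0, 0], "hand": 4},
    {"rotation": [0, 0, 0], "offset": [0, 0, 0], "hand": 4},
    {"rotation": [0, 0, 0], "offset": [0, 0, 0], "hand": 0},
    {"rotation": [0, 0, 0], "offset": [0, 0, 0], "hand": 0},
    {"rotation": [0, 0, 0], "offset": [0, 0, 0], "hand": 0},
    {"rotation": [0, 0, 0], "offset": [0, 0, 0], "hand": 0},
    {"rotation": [0, 0, 0], "offset": [0, 0, 0], "hand": 0}
  ],
  "force": 60
}}

```text
t: 8.95
tool_pos: [0.5692, -0.0146, 0.0922]
orientation: [3.141, -0.002, -0.03]
wrist_force: [-0.6, -0.3, 5.5]
gripper_width: 0.189
finger_force: 58.4
```

```bash
python3 - <<'E'
from h import *
s=observe();print(s['tool_pos'],s['orientation'],s['wrist_force'])
p,w=look("side");cv2.imwrite("pics/s2.png",cv2.resize(p[120:384,100:360,::-1],(780,600*260*264//264//200*0+790 if 0 else 600)))
for n in("top","side"):
    p,w=look(n);m=(w[...,2]>.075)&(w[...,2]<.12)&(w[...,1]>.24)&(w[...,1]<.42)&(w[...,0]>.42)&(w[...,0]<.67);q=w[m];print(n,len(q),np.percentile(q,[2,50,98],0).round(3).tolist())
E
```

```text
[ 0.56918596 -0.01462072  0.09224658] [ 3.14139516e+00 -2.38332025e-03 -3.02176531e-02] [-0.5934216  -0.32408397  5.48757072]
top 304 [[0.483, 0.37, 0.079], [0.544, 0.377, 0.092], [0.603, 0.387, 0.098]]
side 636 [[0.487, 0.373, 0.078], [0.545, 0.384, 0.092], [0.607, 0.389, 0.096]]
```

View pics/s2.png

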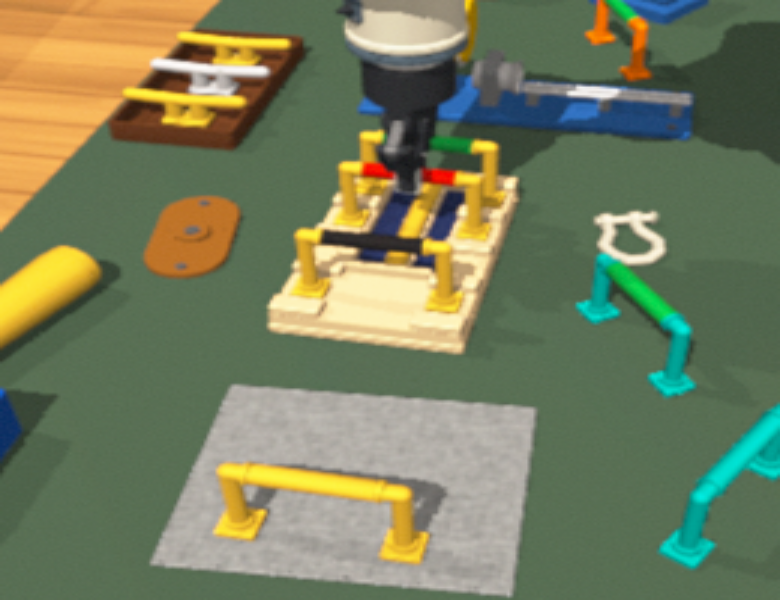

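Brass stands on the mat at crop pixel (310,485), and the gripper is on red at (405,175). Next I lift red and carry it over.

>>> {"method": "play_rows", "body": {
  "series": [
    {"rotation": [0, 0, 0], "offset": [0, 0, -1], "hand": 0},
    {"rotation": [0, 0, 0], "offset": [0, 0, -2], "hand": 0},
    {"rotation": [0, 0, 0], "offset": [0, 0, -3], "hand": 0},
    {"rotation": [0, 0, 0], "offset": [0, 0, -4], "hand": 0},
    {"rotation": [0, 0, 0], "offset": [0, 0, -3], "hand": 0},
    {"rotation": [0, 0, 0], "offset": [0, 0, -1], "hand": 0},
    {"rotation": [0, 0, 0], "offset": [-0.4, -2.5, 0], "hand": 0},
    {"rotation": [0, 0, 0], "offset": [-0.4, -3.8, 0], "hand": 0},
    {"rotation": [0, 0, 0], "offset": [-0.4, -3.8, 0], "hand": 0},
    {"rotation": [0, 0, 0], "offset": [-0.4, -3.8, 0], "hand": 0},
    {"rotation": [0, 0, 0], "offset": [-0.4, -3.8, 0], "hand": 0},
    {"rotation": [0, 0, 0], "offset": [-0.4, -3.8, 0], "hand": 0}
  ]
}}

```text
t: 10.1
tool_pos: [0.5499, 0.2027, 0.2308]
orientation: [3.141, 0.001, -0.03]
wrist_force: [1.7, 0.3, -4.9]
gripper_width: 0.185
finger_force: 59.2
```

>>> {"method": "play_rows", "body": {
  "series": [
    {"rotation": [0, 0, 0], "offset": [-0.4, -3.8, 0], "hand": 0},
    {"rotation": [0, 0, 0], "offset": [-0.4, -3.8, 0], "hand": 0},
    {"rotation": [0, 0, 0], "offset": [-0.2, -3.4, 0], "hand": 0},
    {"rotation": [0, 0, 0], "offset": [0, 0, 3], "hand": 0},
    {"rotation": [0, 0, 0], "offset": [0, 0, 4], "hand": 0},
    {"rotation": [0, 0, 0], "offset": [0, 0, 4], "hand": 0},
    {"rotation": [0, 0, 0], "offset": [0, 0, 2], "hand": 0},
    {"rotation": [0, 0, 0], "offset": [0, 0, 1], "hand": 0},
    {"rotation": [0, 0, 0], "offset": [0, 0, 0], "hand": 0},
    {"rotation": [0, 0, 0], "offset": [0, 0, 0], "hand": 0}
  ]
}}

```text
t: 10.93
tool_pos: [0.5446, 0.3115, 0.0916]
orientation: [-3.141, -0.0, -0.03]
wrist_force: [-0.7, 0.7, -3.3]
gripper_width: 0.189
finger_force: 59.4
```

>>> {"method": "play_rows", "body": {
  "series": [
    {"rotation": [0, 0, 0], "offset": [0, 0, 1.2], "hand": 0},
    {"rotation": [0, 0, 0], "offset": [0, 0, 0.5], "hand": 0},
    {"rotation": [0, 0, 0], "offset": [0, 0, 0.3], "hand": 0},
    {"rotation": [0, 0, 0], "offset": [0, 0, 0.15], "hand": 0},
    {"rotation": [0, 0, 0], "offset": [0, 0, 0], "hand": 0},
    {"rotation": [0, 0, 0], "offset": [0, 0, 0], "hand": 0}
  ]
}}

```text
t: 11.43
tool_pos: [0.5442, 0.3114, 0.0703]
orientation: [-3.141, -0.0, -0.03]
wrist_force: [-4.5, -2.4, 6.5]
gripper_width: 0.187
finger_force: 60.6
```

>>> {"method": "play_rows", "body": {
  "series": [
    {"rotation": [0, 0, 0], "offset": [0, 0, 0], "hand": 4},
    {"rotation": [0, 0, 0], "offset": [0, 0, 0], "hand": 4},
    {"rotation": [0, 0, 0], "offset": [0, 0, 0], "hand": 4},
    {"rotation": [0, 0, 0], "offset": [0, 0, 0], "hand": 4},
    {"rotation": [0, 0, 0], "offset": [0, 0, -1], "hand": 4},
    {"rotation": [0, 0, 0], "offset": [0, 0, -3], "hand": 4},
    {"rotation": [0, 0, 0], "offset": [0, 0, -4], "hand": 4},
    {"rotation": [0, 0, 0], "offset": [0, 0, -4], "hand": 4},
    {"rotation": [0, 0, 0], "offset": [-2, 1, -3.5], "hand": 4},
    {"rotation": [0, 0, 0], "offset": [-3, 2, -2], "hand": 4},
    {"rotation": [0, 0, 0], "offset": [-3, 2.5, -2], "hand": 4},
    {"rotation": [0, 0, 0], "offset": [-3, 2.5, -2], "hand": 4}
  ]
}}

```text
t: 12.43
tool_pos: [0.4335, 0.2364, 0.2839]
orientation: [-3.141, -0.001, -0.03]
wrist_force: [0.4, 0.1, 0.6]
gripper_width: 0.467
finger_force: 0.0
```

>>> {"method": "play_rows", "body": {
  "series": [
    {"rotation": [0, 0, 0], "offset": [-1, 3.5, -1], "hand": 4},
    {"rotation": [0, 0, 0], "offset": [0, 3.5, 0], "hand": 4},
    {"rotation": [0, 0, 0], "offset": [0, 3, 0], "hand": 4},
    {"rotation": [0, 0, 0], "offset": [0, 0, 0], "hand": 4},
    {"rotation": [0, 0, 0], "offset": [0, 0, 0], "hand": 4}
  ]
}}

```text
t: 12.85
tool_pos: [0.4219, 0.1364, 0.2932]
orientation: [-3.141, -0.001, -0.033]
wrist_force: [0.2, 0.4, -0.0]
gripper_width: 0.468
finger_force: 0.0
```

```bash
cat > meas.py <<'E'
from h import *
def grips(p,w,zlo):
    h=cv2.cvtColor(p,cv2.COLOR_RGB2HSV);H,S,V=[h[...,i].astype(int) for i in range(3)]
    M=dict(red=((H<6)|(H>174))&(S>150)&(V>80),green=(H>50)&(H<80)&(S>150)&(V>80),black=(V<60),brass=(H>18)&(H<30)&(S>100))
    for nm,m in M.items():
        mm=(m&(w[...,2]>zlo)&(w[...,2]<.13)&(w[...,0]>.48)&(w[...,0]<.66)&(w[...,1]>-.12)&(w[...,1]<.41)).astype(np.uint8)
        n,l,st,_=cv2.connectedComponentsWithStats(mm)
        for i in range(1,n):
            if st[i,4]<250: continue
            q=w[l==i];f=np.polyfit(q[:,0],q[:,1],1)
            print(nm,len(q),"x",np.percentile(q[:,0],[1,99]).round(4),"yaw",np.arctan(f[0]).round(3),"y@.57",np.polyval(f,.57).round(4),"y@.544",np.polyval(f,.544).round(4),"ztop",np.percentile(q[:,2],97).round(4))
E
python3 - <<'E'
from meas import *
s=observe();print(s['t'],s['tool_pos'],s['orientation'])
p,w=look("wrist");np.savez("w3.npz",p=p,w=w);cv2.imwrite("pics/w3.png",cv2.resize(p[:,:,::-1],(800,600)))
grips(p,w,.08)
E
```

```text
12.85 [0.42188019 0.13635657 0.29324339] [-3.14132923e+00 -1.16959210e-03 -3.28100738e-02]
red 1392 x [0.5065 0.5867] yaw -0.027 y@.57 0.3047 y@.544 0.3054 ztop 0.098
green 1121 x [0.5278 0.5781] yaw -0.001 y@.57 -0.0759 y@.544 -0.0759 ztop 0.1198
black 844 x [0.5347 0.5836] yaw 0.01 y@.57 0.1034 y@.544 0.1031 ztop 0.12
brass 2042 x [0.4861 0.5988] yaw -0.022 y@.57 0.3738 y@.544 0.3744 ztop 0.098
brass 335 x [0.5112 0.5339] yaw -0.04 y@.57 0.1015 y@.544 0.1025 ztop 0.1199
brass 535 x [0.5048 0.5259] yaw -0.057 y@.57 -0.0784 y@.544 -0.0769 ztop 0.1194
```

View pics/w3.png

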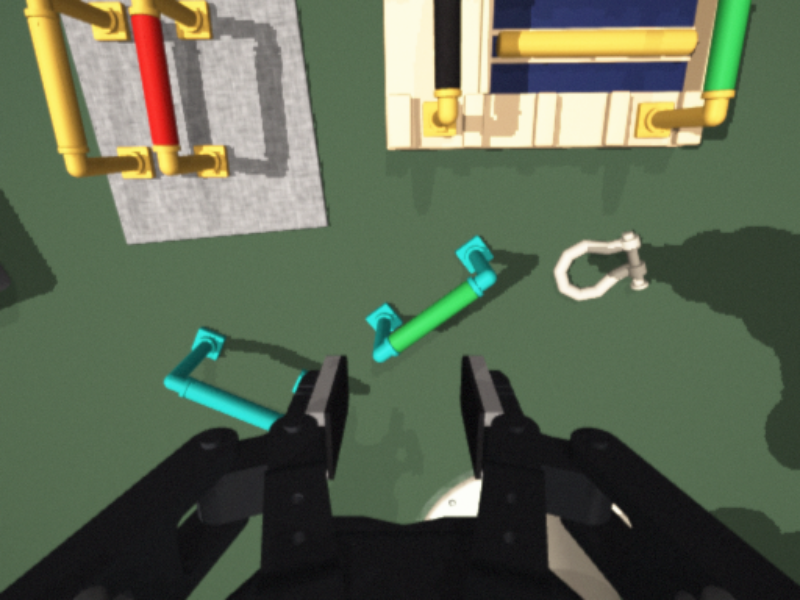

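The view shows brass (60,90) and red (155,80) standing on the mat, green still in the stand (728,45), and the bar uncovered at (595,42). Next is green.

>>> {"method": "play_rows", "body": {
  "series": [
    {"rotation": [0, 0, 0], "offset": [2.5, 3.5, 0], "hand": 4},
    {"rotation": [0, 0, 0], "offset": [2.5, 3.5, 1.5], "hand": 4},
    {"rotation": [0, 0, 0], "offset": [2.5, 3.5, 1.5], "hand": 4},
    {"rotation": [0, 0, 0], "offset": [2.5, 3.5, 1.5], "hand": 4},
    {"rotation": [0, 0, 0], "offset": [2.5, 3.5, 2], "hand": 4},
    {"rotation": [0, 0, 0], "offset": [2.5, 3.5, 2], "hand": 4},
    {"rotation": [0, 0, 0], "offset": [0, 0, 1], "hand": 4},
    {"rotation": [0, 0, 0], "offset": [0, 0, 0], "hand": 4},
    {"rotation": [0, 0, 0], "offset": [0, 0, 0], "hand": 4}
  ]
}}

```text
t: 13.65
tool_pos: [0.5526, -0.0569, 0.2057]
orientation: [-3.141, 0.002, -0.03]
wrist_force: [0.0, 0.4, 0.1]
gripper_width: 0.466
finger_force: 0.0
```

```bash
python3 - <<'E'
from h import *
z=np.load("w3.npz");p,w=z["p"],z["w"]
h=cv2.cvtColor(p,cv2.COLOR_RGB2HSV);H,S,V=[h[...,i].astype(int) for i in range(3)]
m=(H>18)&(H<30)&(S>100)&(w[...,2]>.02)&(w[...,2]<.05)&(w[...,0]>.54)&(w[...,0]<.6);m[:,:310]=0;m[:12]=0;m[42:]=0
q=w[m];t=(q[:,1]/.02).round()
for k in np.unique(t):
    s=q[t==k];print(k*.02,len(s),np.percentile(s[:,0],[3,97]).round(4),s[s[:,2]>np.percentile(s[:,2],80)][:,0].mean().round(4),np.percentile(s[:,2],97).round(4))
print(np.percentile(q[:,1],[.5,99.5]))
E
```

```text
-0.12 1 [0.5775 0.5775] nan 0.0214
-0.1 187 [0.5616 0.5786] 0.5701 0.0349
-0.08 260 [0.562  0.5791] 0.5707 0.0349
-0.06 264 [0.5623 0.5799] 0.5705 0.0351
-0.04 270 [0.5626 0.5807] 0.5715 0.0348
-0.02 262 [0.5633 0.5817] 0.5719 0.0347
0.0 254 [0.5639 0.5805] 0.5727 0.0348
0.02 256 [0.5644 0.5813] 0.5731 0.035
0.04 252 [0.5651 0.5822] 0.5728 0.0353
0.06 52 [0.5661 0.5813] 0.5729 0.035
[-0.10401198  0.05311196]<stdin>:7: RuntimeWarning: Mean of empty slice.
  ret = ret.dtype.type(ret / rcount)
```

>>> {"method": "play_rows", "body": {
  "series": [
    {"rotation": [0, 0, 0], "offset": [0.65, 1, 0.5], "hand": 4},
    {"rotation": [0, 0, 0], "offset": [0.65, 1, 1], "hand": 4},
    {"rotation": [0, 0, 0], "offset": [0, 0, 2], "hand": 4},
    {"rotation": [0, 0, 0], "offset": [0, 0, 2], "hand": 4},
    {"rotation": [0, 0, 0], "offset": [0, 0, 0], "hand": 4},
    {"rotation": [0, 0, 0], "offset": [0, 0, 0], "hand": 4}
  ]
}}

```text
t: 14.15
tool_pos: [0.565, -0.0783, 0.1507]
orientation: [-3.141, 0.001, -0.03]
wrist_force: [-0.4, 0.0, 0.5]
gripper_width: 0.471
finger_force: 0.0
```

>>> {"method": "play_rows", "body": {
  "series": [
    {"rotation": [0, 0, 0], "offset": [0, 0, 2], "hand": 4},
    {"rotation": [0, 0, 0], "offset": [0, 0, 2], "hand": 4},
    {"rotation": [0, 0, 0], "offset": [0, 0, 1.4], "hand": 4},
    {"rotation": [0, 0, 0], "offset": [0, 0, 0.5], "hand": 4},
    {"rotation": [0, 0, 0], "offset": [0, 0, 0], "hand": 4},
    {"rotation": [0, 0, 0], "offset": [0, 0, 0], "hand": 4},
    {"rotation": [0, 0, 0], "offset": [0, 0, 0], "hand": 0},
    {"rotation": [0, 0, 0], "offset": [0, 0, 0], "hand": 0},
    {"rotation": [0, 0, 0], "offset": [0, 0, 0], "hand": 0},
    {"rotation": [0, 0, 0], "offset": [0, 0, 0], "hand": 0},
    {"rotation": [0, 0, 0], "offset": [0, 0, 0], "hand": 0}
  ],
  "force": 60
}}

```text
t: 15.07
tool_pos: [0.5659, -0.0785, 0.0934]
orientation: [3.141, -0.002, -0.03]
wrist_force: [-1.5, 1.2, 9.8]
gripper_width: 0.19
finger_force: 58.3
```

>>> {"method": "play_rows", "body": {
  "series": [
    {"rotation": [0, 0, 0], "offset": [0, 0, -1], "hand": 0},
    {"rotation": [0, 0, 0], "offset": [0, 0, -2], "hand": 0},
    {"rotation": [0, 0, 0], "offset": [0, 0, -3], "hand": 0},
    {"rotation": [0, 0, 0], "offset": [0, 0, -4], "hand": 0},
    {"rotation": [0, 0, 0], "offset": [0, 0, -3], "hand": 0},
    {"rotation": [0, 0, 0], "offset": [0, 0, -1], "hand": 0},
    {"rotation": [0, 0, 0], "offset": [-0.3, -2.5, 0], "hand": 0},
    {"rotation": [0, 0, 0], "offset": [-0.4, -3.8, 0], "hand": 0},
    {"rotation": [0, 0, 0], "offset": [-0.4, -3.8, 0], "hand": 0},
    {"rotation": [0, 0, 0], "offset": [-0.4, -3.8, 0], "hand": 0},
    {"rotation": [0, 0, 0], "offset": [-0.4, -3.8, 0], "hand": 0},
    {"rotation": [0, 0, 0], "offset": [-0.4, -3.8, 0], "hand": 0}
  ]
}}

```text
t: 16.07
tool_pos: [0.5478, 0.1388, 0.2319]
orientation: [3.141, 0.001, -0.03]
wrist_force: [1.8, 1.0, -3.4]
gripper_width: 0.185
finger_force: 59.0
```

>>> {"method": "play_rows", "body": {
  "series": [
    {"rotation": [0, 0, 0], "offset": [-0.3, -3.8, 0], "hand": 0},
    {"rotation": [0, 0, 0], "offset": [-0.2, -3.8, 0], "hand": 0},
    {"rotation": [0, 0, 0], "offset": [-0.2, -2.5, 0], "hand": 0},
    {"rotation": [0, 0, 0], "offset": [0, 0, 0], "hand": 0},
    {"rotation": [0, 0, 0], "offset": [0, 0, 0], "hand": 0}
  ]
}}

```text
t: 16.48
tool_pos: [0.544, 0.2395, 0.2316]
orientation: [3.141, 0.001, -0.028]
wrist_force: [1.0, -1.5, -4.1]
gripper_width: 0.185
finger_force: 59.2
```

>>> {"method": "play_rows", "body": {
  "series": [
    {"rotation": [0, 0, 0], "offset": [0, -0.75, 2], "hand": 0},
    {"rotation": [0, 0, 0], "offset": [0, 0, 4], "hand": 0},
    {"rotation": [0, 0, 0], "offset": [0, 0, 4], "hand": 0},
    {"rotation": [0, 0, 0], "offset": [0, 0, 3], "hand": 0},
    {"rotation": [0, 0, 0], "offset": [0, 0, 1], "hand": 0},
    {"rotation": [0, 0, 0], "offset": [0, 0, 0], "hand": 0},
    {"rotation": [0, 0, 0], "offset": [0, 0, 0], "hand": 0}
  ]
}}

```text
t: 17.07
tool_pos: [0.5456, 0.2454, 0.093]
orientation: [-3.142, -0.0, -0.031]
wrist_force: [0.2, 0.9, -3.6]
gripper_width: 0.184
finger_force: 59.0
```

>>> {"method": "play_rows", "body": {
  "series": [
    {"rotation": [0, 0, 0], "offset": [0, 0, 1.2], "hand": 0},
    {"rotation": [0, 0, 0], "offset": [0, 0, 0.5], "hand": 0},
    {"rotation": [0, 0, 0], "offset": [0, 0, 0.3], "hand": 0},
    {"rotation": [0, 0, 0], "offset": [0, 0, 0.2], "hand": 0},
    {"rotation": [0, 0, 0], "offset": [0, 0, 0], "hand": 0},
    {"rotation": [0, 0, 0], "offset": [0, 0, 0], "hand": 0}
  ]
}}

```text
t: 17.57
tool_pos: [0.5455, 0.2461, 0.0714]
orientation: [-3.141, -0.002, -0.03]
wrist_force: [-2.0, -0.1, 6.6]
gripper_width: 0.185
finger_force: 60.2
```

>>> {"method": "play_rows", "body": {
  "series": [
    {"rotation": [0, 0, 0], "offset": [0, 0, 0], "hand": 4},
    {"rotation": [0, 0, 0], "offset": [0, 0, 0], "hand": 4},
    {"rotation": [0, 0, 0], "offset": [0, 0, 0], "hand": 4},
    {"rotation": [0, 0, 0], "offset": [0, 0, 0], "hand": 4},
    {"rotation": [0, 0, 0], "offset": [0, 0, -1], "hand": 4},
    {"rotation": [0, 0, 0], "offset": [0, 0, -3], "hand": 4},
    {"rotation": [0, 0, 0], "offset": [0, 0, -4], "hand": 4},
    {"rotation": [0, 0, 0], "offset": [0, 0, -4], "hand": 4},
    {"rotation": [0, 0, 0], "offset": [0, 0, -3], "hand": 4},
    {"rotation": [0, 0, 0], "offset": [0.4, 3, -1], "hand": 4},
    {"rotation": [0, 0, 0], "offset": [0.4, 3.8, 0], "hand": 4},
    {"rotation": [0, 0, 0], "offset": [0.4, 3.8, 0], "hand": 4}
  ]
}}

```text
t: 18.57
tool_pos: [0.5541, 0.1389, 0.232]
orientation: [-3.141, -0.003, -0.028]
wrist_force: [1.3, -0.4, 0.4]
gripper_width: 0.467
finger_force: 0.0
```

>>> {"method": "play_rows", "body": {
  "series": [
    {"rotation": [0, 0, 0], "offset": [0.5, 3.8, 0], "hand": 4},
    {"rotation": [0, 0, 0], "offset": [0.5, 3.8, 0], "hand": 4},
    {"rotation": [0, 0, 0], "offset": [0.5, 3.8, 0], "hand": 4},
    {"rotation": [0, 0, 0], "offset": [0.5, 3.8, 0], "hand": 4},
    {"rotation": [0, 0, 0], "offset": [0.3, 3, 0], "hand": 4},
    {"rotation": [0, 0, -0.12], "offset": [0, 0, 0], "hand": 4},
    {"rotation": [0, 0, -0.12], "offset": [0, 0, 0], "hand": 4},
    {"rotation": [0, 0, -0.12], "offset": [0, 0, 0], "hand": 4},
    {"rotation": [0, 0, -0.12], "offset": [0, 0, 0], "hand": 4},
    {"rotation": [0, 0, -0.12], "offset": [0, 0, 0], "hand": 4},
    {"rotation": [0, 0, -0.12], "offset": [0, 0, 0], "hand": 4},
    {"rotation": [0, 0, -0.12], "offset": [0, 0, 0], "hand": 4}
  ]
}}

```text
t: 19.57
tool_pos: [0.5712, -0.0431, 0.2308]
orientation: [3.141, -0.0, 0.816]
wrist_force: [-0.2, -0.3, -0.3]
gripper_width: 0.458
finger_force: 0.0
```

>>> {"method": "play_rows", "body": {
  "series": [
    {"rotation": [0, 0, -0.12], "offset": [0, 0, 0], "hand": 3.4},
    {"rotation": [0, 0, -0.12], "offset": [0, 0, 0], "hand": 3.4},
    {"rotation": [0, 0, -0.12], "offset": [0, 0, 0], "hand": 3.4},
    {"rotation": [0, 0, -0.12], "offset": [0, 0, 0], "hand": 3.4},
    {"rotation": [0, 0, -0.12], "offset": [0, 0, 0], "hand": 3.4},
    {"rotation": [0, 0, -0.12], "offset": [0, 0, 0], "hand": 3.4},
    {"rotation": [0, 0, 0], "offset": [0, 0, 0], "hand": 3.4},
    {"rotation": [0, 0, 0], "offset": [0, 0, 0], "hand": 3.4}
  ]
}}

```text
t: 20.23
tool_pos: [0.5713, -0.0431, 0.2306]
orientation: [3.141, 0.0, 1.526]
wrist_force: [-0.2, 0.1, 0.5]
gripper_width: 0.394
finger_force: 0.0
```

```bash
python3 - <<'E'
from meas import *
s=observe();print(s['t'],s['tool_pos'],s['orientation'],s['q'],s['gripper_width'])
p,w=look("wrist");np.savez("w4.npz",p=p,w=w);cv2.imwrite("pics/w4.png",cv2.resize(p[:,:,::-1],(800,600)))
grips(p,w,.08)
E
```

```text
20.2333 [ 0.57125054 -0.04306195  0.23057392] [3.14124539e+00 7.76631637e-05 1.52598756e+00] [-1.79447671e-01  4.20719079e-01  1.47817942e+00 -3.20598184e-05
  1.24233960e+00 -1.34628579e-01] 0.39434921917564775
black 1440 x [0.5346 0.6151] yaw -0.021 y@.57 0.0975 y@.544 0.098 ztop 0.1198
brass 463 x [0.5123 0.54  ] yaw -0.134 y@.57 0.0924 y@.544 0.0959 ztop 0.1199
brass 293 x [0.6112 0.6369] yaw 0.082 y@.57 0.092 y@.544 0.0899 ztop 0.1191
```

View pics/w4.png

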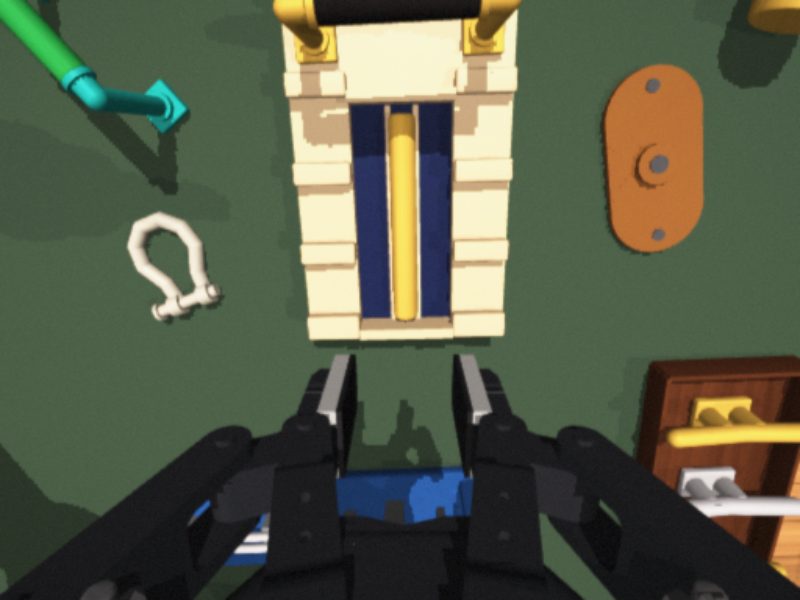

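The view shows the bar alone in the trough, from (402,113) to (405,320), centred between the fingers. The four grooves are visible, and black is untouched at (397,10).

```bash
python3 - <<'E'
from h import *
z=np.load("w4.npz");p,w=z["p"],z["w"].copy()
h=cv2.cvtColor(p,cv2.COLOR_RGB2HSV);H,S,V=[h[...,i].astype(int) for i in range(3)]
m=(H>18)&(H<30)&(S>120);mb=m.copy();mb[:70]=0;mb[210:]=0;mb[:,245:275]&=True;mb[:,:245]=0;mb[:,275:]=0
q=w[mb&(w[...,2]<.05)];t=(q[:,1]/.03).round()
for k in np.unique(t):
    s=q[t==k];print("bar y",(k*.03).round(2),len(s),np.percentile(s[:,0],[3,97]).round(4),np.percentile(s[:,2],97).round(4))
print("bar ends",np.percentile(q[:,1],[.5,99.5]))
# stand near edge & sides (top face z>.034)
st=(w[...,2]>.030)&(w[...,2]<.048)&(w[...,0]>.45)&(w[...,0]<.69)&(w[...,1]>-.16)&(w[...,1]<.16);st[215:]&=False if 0 else True
for y in (-.1,-.06,0,.06):
    s=w[st&(abs(w[...,1]-y)<.006)];print("stand y",y,np.percentile(s[:,0],[.5,99.5]).round(4),np.mean(np.percentile(s[:,0],[.5,99.5])).round(4))
s=w[st];print("near edge",np.percentile(s[:,1],.3))
# groove profile along rails: z vs y at x +-50..70
for xs in (-.065,.065):
    s=w[(abs(w[...,0]-(.57+xs))<.012)&(w[...,2]>.015)&(w[...,2]<.05)&(abs(w[...,1])<.16)]
    t=(s[:,1]/.004).round();print(xs," ".join(f"{k*4:.0f}:{np.median(s[t==k][:,2])*1e3:.0f}" for k in np.unique(t)))
E
```

```text
bar y -0.12 5 [0.5664 0.5739] 0.0328
bar y -0.09 320 [0.562  0.5799] 0.0348
bar y -0.06 357 [0.5629 0.581 ] 0.0349
bar y -0.03 383 [0.5635 0.5812] 0.0348
bar y 0.0 409 [0.5646 0.582 ] 0.0349
bar y 0.03 445 [0.5648 0.5826] 0.035
bar y 0.06 106 [0.5668 0.5825] 0.0346
bar ends [-0.10400349  0.05173458]
stand y -0.1 [0.4919 0.6496] 0.5707
stand y -0.06 [0.5645 0.6505] 0.6075
stand y 0 [0.5248 0.6522] 0.5885
stand y 0.06 [0.5134 0.6526] 0.583
near edge -0.11956589775535394
-0.065 -116:40 -112:40 -108:40 -104:40 -100:39 -96:28 -92:28 -88:28 -84:28 -80:28 -76:28 -72:28 -68:28 -64:28 -60:28 -56:28 -52:40 -48:40 -44:40 -40:40 -36:29 -32:28 -28:28 -24:28 -20:28 -16:28 -12:28 -8:28 -4:28 -0:28 4:28 8:40 12:40 16:40 20:40 24:28 28:28 32:28 36:28 40:28 44:28 48:28 52:28 56:28 60:28 64:28 68:40 72:40 76:40 80:40 84:28 88:29 92:36 96:35 100:29 104:28 108:28 112:28
0.065 -120:40 -116:40 -112:40 -108:40 -104:40 -100:30 -96:28 -92:28 -88:28 -84:28 -80:28 -76:28 -72:28 -68:28 -64:28 -60:28 -56:40 -52:40 -48:40 -44:40 -40:29 -36:28 -32:28 -28:28 -24:28 -20:28 -16:28 -12:28 -8:28 -4:28 -0:28 4:40 8:40 12:40 16:40 20:29 24:28 28:28 32:28 36:28 40:28 44:28 48:28 52:28 56:28 60:28 64:39 68:40 72:40 76:40 80:29 84:28 88:32 92:36 96:41 100:41 104:41 108:41
```

>>> {"method": "play_rows", "body": {
  "series": [
    {"rotation": [0, 0, -0.022], "offset": [-0.6, 0, 1], "hand": 3.4},
    {"rotation": [0, 0, 0], "offset": [-0.5, 0, 3], "hand": 3.4},
    {"rotation": [0, 0, 0], "offset": [0, 0, 4], "hand": 3.4},
    {"rotation": [0, 0, 0], "offset": [0, 0, 4], "hand": 3.4},
    {"rotation": [0, 0, 0], "offset": [0, 0, 3], "hand": 3.4},
    {"rotation": [0, 0, 0], "offset": [0, 0, 2], "hand": 3.4},
    {"rotation": [0, 0, 0], "offset": [0, 0, 1], "hand": 3.4},
    {"rotation": [0, 0, 0], "offset": [0, 0, 0], "hand": 3.4},
    {"rotation": [0, 0, 0], "offset": [0, 0, 0], "hand": 3.4}
  ]
}}

```text
t: 21.03
tool_pos: [0.5713, -0.0541, 0.0507]
orientation: [3.141, 0.0, 1.55]
wrist_force: [0.2, 0.1, 0.4]
gripper_width: 0.397
finger_force: 0.0
```

>>> {"method": "play_rows", "body": {
  "series": [
    {"rotation": [0, 0, 0], "offset": [0, -0.05, 1.5], "hand": 3.4},
    {"rotation": [0, 0, 0], "offset": [0, 0, 1], "hand": 3.4},
    {"rotation": [0, 0, 0], "offset": [0, 0, 0.6], "hand": 3.4},
    {"rotation": [0, 0, 0], "offset": [0, 0, 0.3], "hand": 3.4},
    {"rotation": [0, 0, 0], "offset": [0, 0, 0], "hand": 3.4},
    {"rotation": [0, 0, 0], "offset": [0, 0, 0], "hand": 3.4}
  ]
}}

```text
t: 21.53
tool_pos: [0.5706, -0.0541, 0.0164]
orientation: [3.141, 0.0, 1.552]
wrist_force: [-0.2, 0.1, -0.1]
gripper_width: 0.395
finger_force: 0.0
```

>>> {"method": "play_rows", "body": {
  "series": [
    {"rotation": [0, 0, 0], "offset": [0, 0, 0], "hand": 0},
    {"rotation": [0, 0, 0], "offset": [0, 0, 0], "hand": 0},
    {"rotation": [0, 0, 0], "offset": [0, 0, 0], "hand": 0},
    {"rotation": [0, 0, 0], "offset": [0, 0, 0], "hand": 0},
    {"rotation": [0, 0, 0], "offset": [0, 0, 0], "hand": 0}
  ],
  "force": 90
}}

```text
t: 21.95
tool_pos: [0.5708, -0.0541, 0.017]
orientation: [3.14, 0.0, 1.552]
wrist_force: [-1.9, -0.1, 10.2]
gripper_width: 0.195
finger_force: 87.9
```

>>> {"method": "play_rows", "body": {
  "series": [
    {"rotation": [0, 0, 0], "offset": [0, 0, 0], "hand": 3.4},
    {"rotation": [0, 0, 0], "offset": [0, 0, 0], "hand": 3.4},
    {"rotation": [0, 0, 0], "offset": [0, 0, 0], "hand": 3.4},
    {"rotation": [0, 0, 0], "offset": [0, 0, 0.2], "hand": 3.4},
    {"rotation": [0, 0, 0], "offset": [0, 0, 0.15], "hand": 3.4},
    {"rotation": [0, 0, 0], "offset": [0, 0, 0], "hand": 3.4},
    {"rotation": [0, 0, 0], "offset": [0, 0, 0], "hand": 0},
    {"rotation": [0, 0, 0], "offset": [0, 0, 0], "hand": 0},
    {"rotation": [0, 0, 0], "offset": [0, 0, 0], "hand": 0},
    {"rotation": [0, 0, 0], "offset": [0, 0, 0], "hand": 0},
    {"rotation": [0, 0, 0], "offset": [0, 0, 0], "hand": 0}
  ],
  "force": 90
}}

```text
t: 22.87
tool_pos: [0.571, -0.0541, 0.0129]
orientation: [3.14, 0.0, 1.552]
wrist_force: [0.7, 1.2, 4.5]
gripper_width: 0.235
finger_force: 88.1
```

>>> {"method": "play_rows", "body": {
  "series": [
    {"rotation": [0, 0, 0], "offset": [0, 0, -1], "hand": 0},
    {"rotation": [0, 0, 0], "offset": [0, 0, -2], "hand": 0},
    {"rotation": [0, 0, 0], "offset": [0, 0, -3], "hand": 0},
    {"rotation": [0, 0, 0], "offset": [0, 0, -4], "hand": 0},
    {"rotation": [0, 0, 0], "offset": [0, 0, -4], "hand": 0},
    {"rotation": [0, 0, 0], "offset": [0, 0, -4], "hand": 0},
    {"rotation": [0, 0, 0], "offset": [0, 0, -2], "hand": 0},
    {"rotation": [0, 0, 0], "offset": [0, 0, 0], "hand": 0},
    {"rotation": [0, 0, 0.06], "offset": [0, 0, 0], "hand": 0},
    {"rotation": [0, 0, 0.12], "offset": [0, 0, 0], "hand": 0},
    {"rotation": [0, 0, 0.12], "offset": [0, 0, 0], "hand": 0},
    {"rotation": [0, 0, 0.12], "offset": [0, 0, 0], "hand": 0}
  ]
}}

```text
t: 23.87
tool_pos: [0.5695, -0.0539, 0.2109]
orientation: [-3.139, 0.001, 1.126]
wrist_force: [-0.0, 0.5, -4.2]
gripper_width: 0.192
finger_force: 88.8
```

>>> {"method": "play_rows", "body": {
  "series": [
    {"rotation": [0, 0, 0.12], "offset": [0, 0, 0], "hand": 0},
    {"rotation": [0, 0, 0.12], "offset": [0, 0, 0], "hand": 0},
    {"rotation": [0, 0, 0.12], "offset": [0, 0, 0], "hand": 0},
    {"rotation": [0, 0, 0.12], "offset": [0, 0, 0], "hand": 0},
    {"rotation": [0, 0, 0.12], "offset": [0, 0, 0], "hand": 0},
    {"rotation": [0, 0, 0.12], "offset": [0, 0, 0], "hand": 0},
    {"rotation": [0, 0, 0.12], "offset": [0, 0, 0], "hand": 0},
    {"rotation": [0, 0, 0.12], "offset": [0, 0, 0], "hand": 0},
    {"rotation": [0, 0, 0.12], "offset": [0, 0, 0], "hand": 0},
    {"rotation": [0, 0, 0.05], "offset": [0, 0, 0], "hand": 0},
    {"rotation": [0, 0, 0], "offset": [0, 0, 0], "hand": 0},
    {"rotation": [0, 0, 0], "offset": [0, 0, 0], "hand": 0}
  ]
}}

```text
t: 24.87
tool_pos: [0.5697, -0.0539, 0.2113]
orientation: [-3.141, 0.002, 0.004]
wrist_force: [0.5, -0.1, -4.4]
gripper_width: 0.193
finger_force: 88.6
```

```bash
python3 - <<'E'
from meas import *
s=observe();print(s['t'],s['tool_pos'],s['orientation'],s['wrist_force'])
p,w=look("wrist");np.savez("w5.npz",p=p,w=w);cv2.imwrite("pics/w5.png",cv2.resize(p[:,:,::-1],(800,600)))
h=cv2.cvtColor(p,cv2.COLOR_RGB2HSV);H,S,V=[h[...,i].astype(int) for i in range(3)]
tp=s['tool_pos'];d=w-tp
m=(H>15)&(H<32)&(S>100)&(abs(d[...,1])<.025)&(d[...,0]>-.1)&(d[...,0]<.15)&(abs(d[...,2])<.05)
q=d[m];print(len(q));t=(q[:,0]/.02).round()
for k in np.unique(t):
    a=q[t==k];print((k*.02).round(2),len(a),np.percentile(a[:,1],[3,97]).round(4),np.percentile(a[:,2],97).round(4))
print(np.percentile(q[:,0],99.5))
E
```

```text
24.8667 [ 0.56972506 -0.05393963  0.21130618] [-3.14116441e+00  2.13067117e-03  3.88538865e-03] [ 0.50259284 -0.10293487 -4.36444108]
12462
-0.04 900 [-0.0102  0.008 ] 0.0196
-0.02 1040 [-0.0097  0.0071] 0.0195
0.0 1200 [-0.0096  0.007 ] 0.0228
0.02 1409 [-0.0104  0.0076] 0.0191
0.04 1622 [-0.0102  0.0079] 0.0188
0.06 1846 [-0.0103  0.0078] 0.0185
0.08 2165 [-0.0104  0.0076] 0.0184
0.1 2280 [-0.0105  0.0077] 0.0182
0.10813980783610634
```

View pics/w5.png

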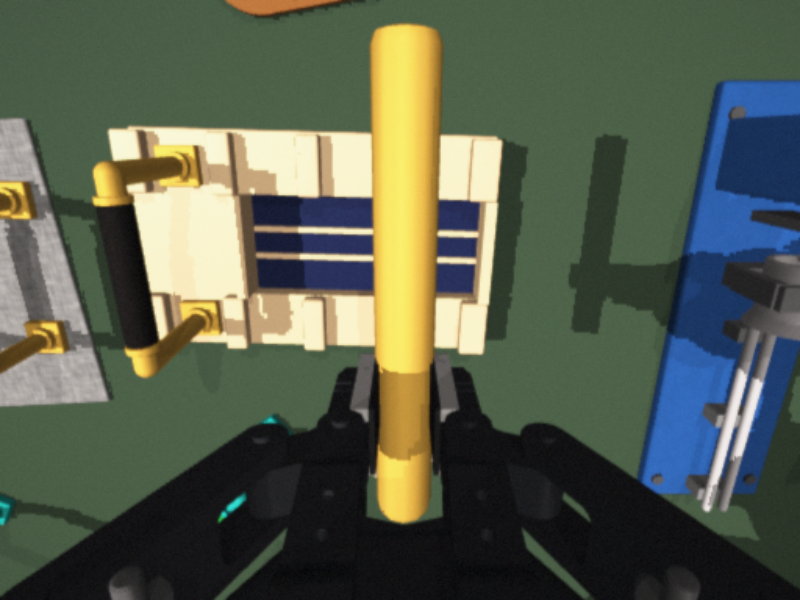

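The bar is held level, with its front end at (405,35), and centred in the jaws. I'm carrying it to the saw.

>>> {"method": "play_rows", "body": {
  "series": [
    {"rotation": [0, 0, 0], "offset": [-1.5, 2, 0], "hand": 0},
    {"rotation": [0, 0, 0], "offset": [-2.2, 3.5, 0], "hand": 0},
    {"rotation": [0, 0, 0], "offset": [-2.2, 3.5, 0], "hand": 0},
    {"rotation": [0, 0, 0], "offset": [-2.2, 3.5, 0], "hand": 0},
    {"rotation": [0, 0, 0], "offset": [-2.2, 3.5, 0], "hand": 0},
    {"rotation": [0, 0, 0], "offset": [-2.2, 3.5, 0], "hand": 0},
    {"rotation": [0, 0, 0], "offset": [-2.2, 3.5, 0], "hand": 0},
    {"rotation": [0, 0, 0], "offset": [-2, 3, 0], "hand": 0},
    {"rotation": [0, 0, 0], "offset": [-0.8, 1.7, 0], "hand": 0},
    {"rotation": [0, 0, 0], "offset": [0, 0, 0], "hand": 0},
    {"rotation": [0, 0, 0], "offset": [0, 0, 0], "hand": 0}
  ]
}}

```text
t: 25.83
tool_pos: [0.3953, -0.3321, 0.2122]
orientation: [-3.141, 0.0, 0.001]
wrist_force: [0.5, -0.1, -3.7]
gripper_width: 0.194
finger_force: 88.9
```

```bash
python3 - <<'E'
from meas import *
s=observe();print(s['t'],s['tool_pos'],s['orientation'],s['wrist_force'],s['gripper_width'])
p,w=look("wrist");np.savez("w6.npz",p=p,w=w)
h=cv2.cvtColor(p,cv2.COLOR_RGB2HSV);H,S,V=[h[...,i].astype(int) for i in range(3)]
tp=s['tool_pos'];d=w-tp
m=(H>15)&(H<32)&(S>100)&(abs(d[...,1])<.025)&(d[...,0]>-.1)&(d[...,0]<.15)&(abs(d[...,2])<.05)
q=w[m]
for x in (0,.03,.06,.09):
    a=q[abs(q[:,0]-tp[0]-x)<.006];print(x,np.percentile(a[:,1],[3,97]).mean().round(4),np.percentile(a[:,2],97).round(4))
B=(H>100)&(H<125)&(S>150)&(w[...,2]<.03)
for x in (.36,.4,.44,.48,.52):
    a=w[B&(abs(w[...,0]-x)<.006)&(w[...,1]<-.2)&(w[...,1]>-.45)];print(x,len(a),a[:,1].min().round(4),a[:,1].max().round(4),((a[:,1].min()+a[:,1].max())/2).round(4))
print(s["q"])
E
```

```text
25.8333 [ 0.39525133 -0.33209346  0.2121833 ] [-3.14117397e+00  2.82552025e-04  1.22256503e-03] [ 0.54989904 -0.06799965 -3.69905127] 0.19359821258340035
0 -0.3334 0.232
0.03 -0.3336 0.2311
0.06 -0.3336 0.2309
0.09 -0.3337 0.2307
0.36 382 -0.3885 -0.2795 -0.334
0.4 464 -0.3886 -0.2799 -0.3343
0.44 535 -0.3882 -0.2793 -0.3338
0.48 563 -0.3882 -0.2791 -0.3337
0.52 649 -0.388 -0.2788 -0.3334
[-8.14541923e-01  3.63597287e-01  1.63549469e+00  8.91982963e-05
  1.14299922e+00  7.54994872e-01]
```

>>> {"method": "play_rows", "body": {
  "series": [
    {"rotation": [0, 0, 0], "offset": [0, 0, 1.5], "hand": 0},
    {"rotation": [0, 0, 0], "offset": [0, 0, 3], "hand": 0},
    {"rotation": [0, 0, 0], "offset": [0, 0, 4], "hand": 0},
    {"rotation": [0, 0, 0], "offset": [0, 0, 4], "hand": 0},
    {"rotation": [0, 0, 0], "offset": [0, 0, 2], "hand": 0},
    {"rotation": [0, 0, 0], "offset": [0, 0, 1], "hand": 0},
    {"rotation": [0, 0, 0], "offset": [0, 0, 0.5], "hand": 0},
    {"rotation": [0, 0, 0], "offset": [0, 0, 0], "hand": 0},
    {"rotation": [0, 0, 0], "offset": [0, 0, 0], "hand": 0}
  ]
}}

```text
t: 26.63
tool_pos: [0.3967, -0.3316, 0.0536]
orientation: [3.14, -0.001, 0.003]
wrist_force: [0.5, -0.3, -3.2]
gripper_width: 0.201
finger_force: 88.7
```

>>> {"method": "play_rows", "body": {
  "series": [
    {"rotation": [0, 0, 0], "offset": [0, 0, 0.6], "hand": 0},
    {"rotation": [0, 0, 0], "offset": [0, 0, 0.3], "hand": 0},
    {"rotation": [0, 0, 0], "offset": [0, 0, 0.2], "hand": 0},
    {"rotation": [0, 0, 0], "offset": [0, 0, 0], "hand": 0},
    {"rotation": [0, 0, 0], "offset": [0, 0, 0], "hand": 0}
  ]
}}

```text
t: 27.05
tool_pos: [0.3959, -0.3314, 0.0416]
orientation: [3.142, -0.0, 0.002]
wrist_force: [-0.3, 0.5, -3.6]
gripper_width: 0.197
finger_force: 88.8
```

>>> {"method": "play_rows", "body": {
  "series": [
    {"rotation": [0, 0, 0], "offset": [0, 0, 0.2], "hand": 0},
    {"rotation": [0, 0, 0], "offset": [0, 0, 0], "hand": 0},
    {"rotation": [0, 0, 0], "offset": [0, 0, 0], "hand": 0}
  ]
}}

```text
t: 27.3
tool_pos: [0.396, -0.3314, 0.0395]
orientation: [3.142, -0.0, 0.002]
wrist_force: [0.2, -0.3, -3.6]
gripper_width: 0.195
finger_force: 88.8
```

>>> {"method": "play_rows", "body": {
  "series": [
    {"rotation": [0, 0, 0], "offset": [0, 0, 0.15], "hand": 0},
    {"rotation": [0, 0, 0], "offset": [0, 0, 0], "hand": 0},
    {"rotation": [0, 0, 0], "offset": [0, 0, 0], "hand": 0}
  ]
}}

```text
t: 27.55
tool_pos: [0.3961, -0.3316, 0.0388]
orientation: [3.141, -0.001, 0.002]
wrist_force: [-2.9, 2.0, 15.4]
gripper_width: 0.196
finger_force: 91.5
```

>>> {"method": "play_rows", "body": {
  "series": [
    {"rotation": [0, 0, 0], "offset": [0, 0, 0], "hand": 3},
    {"rotation": [0, 0, 0], "offset": [0, 0, 0], "hand": 3},
    {"rotation": [0, 0, 0], "offset": [0, 0, 0], "hand": 3},
    {"rotation": [0, 0, -0.003], "offset": [0, 0, 0], "hand": 3},
    {"rotation": [0, 0, 0], "offset": [0, 0, 0], "hand": 3},
    {"rotation": [0, 0, 0], "offset": [0, 0, 0], "hand": 3}
  ]
}}

```text
t: 28.05
tool_pos: [0.3959, -0.3314, 0.038]
orientation: [-3.142, 0.0, 0.005]
wrist_force: [-0.4, 0.1, -0.5]
gripper_width: 0.349
finger_force: 0.0
```

```bash
python3 - <<'E'
from meas import *
s=observe();print(s['t'],s['tool_pos'],s['orientation'],s['wrist_force'],s['gripper_width'])
p,w=look("wrist");np.savez("w7.npz",p=p,w=w);cv2.imwrite("pics/w7.png",cv2.resize(p[:,:,::-1],(800,600)))
h=cv2.cvtColor(p,cv2.COLOR_RGB2HSV);H,S,V=[h[...,i].astype(int) for i in range(3)]
tp=s['tool_pos'];d=w-tp
m=(H>15)&(H<32)&(S>100)&(abs(d[...,1])<.025)&(d[...,0]>-.1)&(d[...,0]<.15)&(abs(d[...,2])<.05)
q=w[m]
for x in (0,.03,.06,.09):
    a=q[abs(q[:,0]-tp[0]-x)<.006];print(x,np.percentile(a[:,1],[3,97]).mean().round(4),np.percentile(a[:,2],97).round(4))
print("front",np.percentile(q[:,0],99.5),"tail",q[:,0].min())
E
```

```text
28.05 [ 0.39592187 -0.33135024  0.03796489] [-3.14152148e+00  7.58928092e-05  4.85567050e-03] [-0.42248953  0.10028367 -0.49316761] 0.34878332147336455
0 -0.3343 0.0576
0.03 -0.3341 0.0577
0.06 -0.3338 0.0578
0.09 -0.3337 0.0576
front 0.5040718001825639 tail 0.2967013817044436
```

View pics/w7.png

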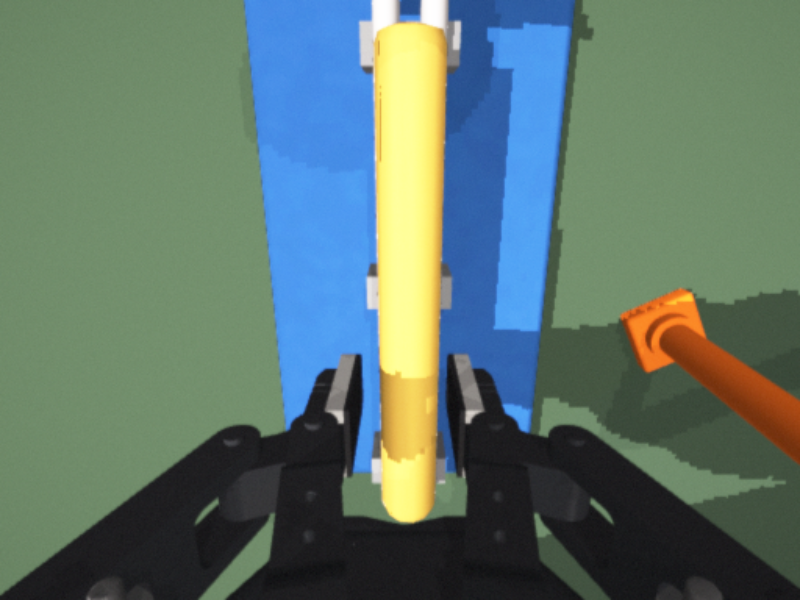

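The bar is nested level on the rails, with its front at (410,30), about 1 mm right of the jaw centre. I'll regrip and feed.

>>> {"method": "play_rows", "body": {
  "series": [
    {"rotation": [0, 0, 0], "offset": [0, 0.1, 0], "hand": 3},
    {"rotation": [0, 0, 0], "offset": [0, 0, 0], "hand": 0},
    {"rotation": [0, 0, 0], "offset": [0, 0, 0], "hand": 0},
    {"rotation": [0, 0, 0], "offset": [0, 0, 0], "hand": 0},
    {"rotation": [0, 0, 0], "offset": [0, 0, 0], "hand": 0},
    {"rotation": [0, 0, 0], "offset": [1, 0, 0], "hand": 0},
    {"rotation": [0, 0, 0], "offset": [1, 0, 0], "hand": 0},
    {"rotation": [0, 0, 0], "offset": [0.5, 0, 0], "hand": 0},
    {"rotation": [0, 0, 0], "offset": [0, 0, 0], "hand": 0}
  ],
  "force": 50
}}

```text
t: 28.85
tool_pos: [0.422, -0.3328, 0.0383]
orientation: [3.14, -0.001, 0.005]
wrist_force: [3.2, -1.7, 4.1]
gripper_width: 0.212
finger_force: 49.0
```

>>> {"method": "play_rows", "body": {
  "series": [
    {"rotation": [0, 0, 0], "offset": [0.8, 0, 0], "hand": 0},
    {"rotation": [0, 0, 0], "offset": [1, 0, 0], "hand": 0},
    {"rotation": [0, 0, 0], "offset": [1, 0, 0], "hand": 0},
    {"rotation": [0, 0, 0], "offset": [1, 0, 0], "hand": 0},
    {"rotation": [0, 0, 0], "offset": [0.7, 0, 0], "hand": 0},
    {"rotation": [0, 0, 0], "offset": [0, 0, 0], "hand": 0},
    {"rotation": [0, 0, 0], "offset": [0, 0, 0], "hand": 0}
  ]
}}

```text
t: 29.43
tool_pos: [0.467, -0.3326, 0.0383]
orientation: [3.14, -0.002, 0.005]
wrist_force: [5.8, -3.3, 1.8]
gripper_width: 0.21
finger_force: 48.9
```

>>> {"method": "play_rows", "body": {
  "series": [
    {"rotation": [0, 0, 0], "offset": [0.6, 0, 0], "hand": 0},
    {"rotation": [0, 0, 0], "offset": [0.5, 0, 0], "hand": 0},
    {"rotation": [0, 0, 0], "offset": [0.2, 0, 0], "hand": 0},
    {"rotation": [0, 0, 0], "offset": [0, 0, 0], "hand": 0}
  ]
}}

```text
t: 29.77
tool_pos: [0.4785, -0.3324, 0.0382]
orientation: [3.141, 0.001, 0.005]
wrist_force: [-5.7, -6.0, 7.8]
gripper_width: 0.209
finger_force: 49.6
```

>>> {"method": "play_rows", "body": {
  "series": [
    {"rotation": [0, 0, 0], "offset": [0.15, 0, 0], "hand": 0},
    {"rotation": [0, 0, 0], "offset": [0.15, 0, 0], "hand": 0},
    {"rotation": [0, 0, 0], "offset": [0, 0, 0], "hand": 0}
  ]
}}

```text
t: 30.02
tool_pos: [0.4809, -0.3324, 0.0382]
orientation: [3.141, 0.001, 0.005]
wrist_force: [-8.7, -7.3, 9.7]
gripper_width: 0.214
finger_force: 49.7
```

>>> {"method": "play_rows", "body": {
  "series": [
    {"rotation": [0, 0, 0], "offset": [0.2, 0, 0], "hand": 0},
    {"rotation": [0, 0, 0], "offset": [0.1, 0, 0], "hand": 0},
    {"rotation": [0, 0, 0], "offset": [0, 0, 0], "hand": 0}
  ]
}}

```text
t: 30.27
tool_pos: [0.4832, -0.3323, 0.0382]
orientation: [3.142, 0.003, 0.005]
wrist_force: [-14.0, -8.5, 12.4]
gripper_width: 0.213
finger_force: 50.1
```

```bash
python3 - <<'E'
from meas import *
s=observe();print(s['t'],s['tool_pos'],s['orientation'],s['wrist_force'],s['gripper_width'])
p,w=look("wrist");np.savez("w8.npz",p=p,w=w);cv2.imwrite("pics/w8.png",cv2.resize(p[:,:,::-1],(800,600)))
E
```

```text
30.2667 [ 0.483237   -0.33229589  0.03820302] [3.14158622e+00 2.64541762e-03 4.96968958e-03] [-13.97037967  -8.46090816  12.37305669] 0.21343642116918435
```

View pics/w8.png

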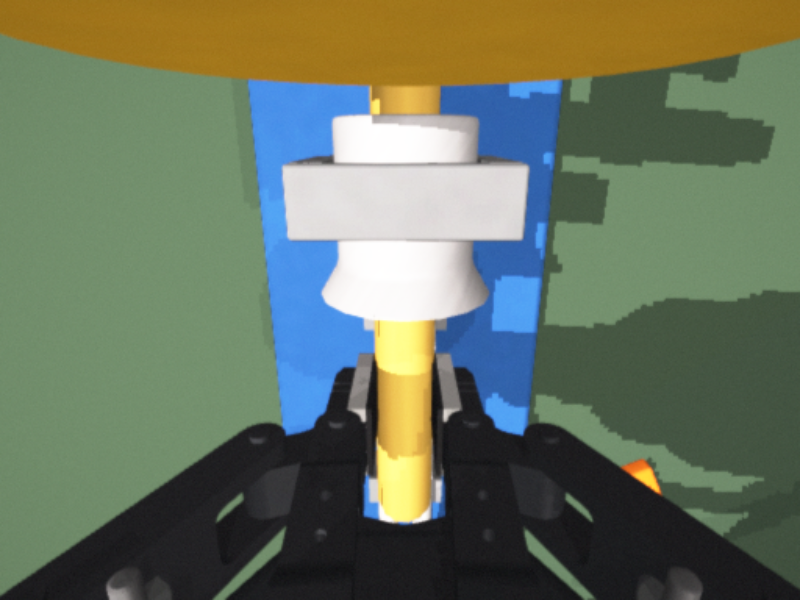

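The bar passes through the tube and shows beyond it at (405,100). The stop has not clearly been met yet, so I'll continue gently.

>>> {"method": "play_rows", "body": {
  "series": [
    {"rotation": [0, 0, 0], "offset": [0.1, 0, 0], "hand": 0},
    {"rotation": [0, 0, 0], "offset": [0.1, 0, 0], "hand": 0},
    {"rotation": [0, 0, 0], "offset": [0, 0, 0], "hand": 0}
  ]
}}

```text
t: 30.57
tool_pos: [0.4835, -0.3322, 0.0382]
orientation: [-3.141, 0.006, 0.005]
wrist_force: [-28.1, -12.7, 19.9]
gripper_width: 0.209
finger_force: 50.8
```

```bash
python3 - <<'E'
from meas import *
z=np.load("w8.npz");p,w=z["p"],z["w"]
for v in (60,70,80,100,150,170,195,203,206,210,230,300,320,328): print(v,w[v,254:264:4].round(4).tolist(),p[v,258])
s=observe();print(s['wrist_force'],s['tool_pos'])
E
```

```text
60 [[0.5756, -0.3314, 0.0569], [0.5757, -0.333, 0.0562], [0.5757, -0.3346, 0.0569]] [231 184  80]
70 [[0.5719, -0.3314, 0.0563], [0.5719, -0.333, 0.0561], [0.5719, -0.3346, 0.0565]] [233 186  81]
80 [[0.5677, -0.3316, 0.0706], [0.5677, -0.333, 0.0716], [0.5678, -0.3345, 0.0709]] [244 240 240]
100 [[0.5607, -0.3316, 0.07], [0.5607, -0.3331, 0.0718], [0.5607, -0.3346, 0.0702]] [255 254 254]
150 [[0.5432, -0.3317, 0.0779], [0.543, -0.3331, 0.0767], [0.5431, -0.3346, 0.0773]] [225 220 219]
170 [[0.5336, -0.3316, 0.0711], [0.5339, -0.3332, 0.0722], [0.5333, -0.3348, 0.0701]] [254 253 253]
195 [[0.5241, -0.3316, 0.0746], [0.5239, -0.3332, 0.074], [0.5239, -0.3348, 0.0739]] [252 251 250]
203 [[0.5216, -0.3316, 0.0768], [0.5213, -0.3332, 0.0761], [0.5217, -0.3348, 0.077]] [253 252 251]
206 [[0.5114, -0.3313, 0.0558], [0.5117, -0.3332, 0.0567], [0.5121, -0.3351, 0.0575]] [255 253 153]
210 [[0.5092, -0.3313, 0.0555], [0.5097, -0.3332, 0.0567], [0.5096, -0.3352, 0.0564]] [255 253 140]
230 [[0.4988, -0.3313, 0.0562], [0.4994, -0.3333, 0.0574], [0.4993, -0.3352, 0.0571]] [255 252 139]
300 [[0.457, -0.3313, 0.0563], [0.4574, -0.3334, 0.0568], [0.4574, -0.3356, 0.0567]] [255 252 135]
320 [[0.4438, -0.3313, 0.0566], [0.4441, -0.3335, 0.0569], [0.4449, -0.3357, 0.0577]] [255 250 131]
328 [[0.4384, -0.3313, 0.0568], [0.4392, -0.3335, 0.0576], [0.4389, -0.3357, 0.0572]] [255 249 131]
[-28.05662341 -12.68108243  19.93787381] [ 0.48349691 -0.3322118   0.03816244]
```

Force jumped and motion stopped at TCP x = 0.4835. That puts the bar front at about 0.592, which is the stop face (0.5205 + 0.072). I'll release and rise.

>>> {"method": "play_rows", "body": {
  "series": [
    {"rotation": [0, 0, 0], "offset": [0, 0, 0], "hand": 3},
    {"rotation": [0, 0, 0], "offset": [0, 0, 0], "hand": 3},
    {"rotation": [0, 0, 0], "offset": [0, 0, 0], "hand": 3},
    {"rotation": [0, 0, 0], "offset": [0, 0, 0], "hand": 3},
    {"rotation": [0, 0, 0], "offset": [0, 0, -0.5], "hand": 3},
    {"rotation": [0, 0, 0], "offset": [-0.3, 0, -1.5], "hand": 3},
    {"rotation": [0, 0, 0], "offset": [-1, 0, -3], "hand": 3},
    {"rotation": [0, 0, 0], "offset": [-2, 0, -4], "hand": 3},
    {"rotation": [0, 0, 0], "offset": [-2, 0, -4], "hand": 3},
    {"rotation": [0, 0, 0], "offset": [-1, 0, -3], "hand": 3},
    {"rotation": [0, 0, 0], "offset": [0, 0, 0], "hand": 3}
  ]
}}

```text
t: 31.48
tool_pos: [0.4268, -0.3336, 0.1985]
orientation: [3.136, -0.005, 0.004]
wrist_force: [0.7, -0.8, 0.7]
gripper_width: 0.356
finger_force: 0.0
```

```bash
python3 - <<'E'
from meas import *
s=observe();print(s['t'],s['tool_pos'],s['orientation'],s['wrist_force'],s['gripper_width'])
p,w=look("wrist");np.savez("w9.npz",p=p,w=w);cv2.imwrite("pics/w9.png",cv2.resize(p[:,:,::-1],(800,600)))
h=cv2.cvtColor(p,cv2.COLOR_RGB2HSV);H,S,V=[h[...,i].astype(int) for i in range(3)]
m=(H>15)&(H<32)&(S>100)&(abs(w[...,1]+.333)<.02)&(w[...,0]<.6)&(w[...,2]<.065)&(w[...,2]>.04)
q=w[m];print(q[:,0].min(),np.percentile(q[:,0],[.5,99.5]),q[:,0].max())
E
```

```text
31.4833 [ 0.42679965 -0.33362377  0.19847769] [ 3.13626785 -0.00518002  0.00427173] [ 0.74862348 -0.77260708  0.66084399] 0.35575556169607087
0.43415257959337344 [0.43541869 0.58170358] 0.5829909342212662
```

View pics/w9.png

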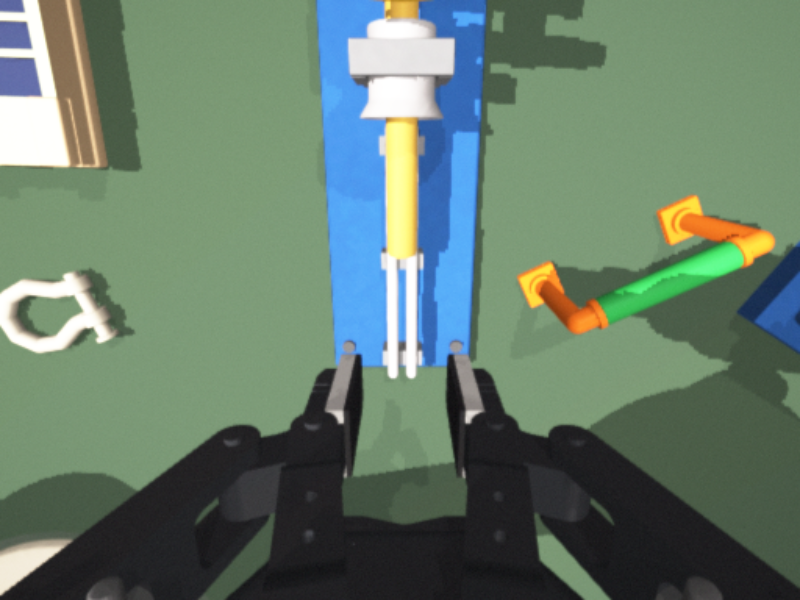

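The bar lies in the tube with its tail at (402,255), x ≈ 0.434. A tail at 0.4325 is expected with the end at the stop, so the feed is done. I'm going back to the mat.

>>> {"method": "play_rows", "body": {
  "series": [
    {"rotation": [0, 0, 0.034], "offset": [0, -2.5, -2], "hand": 4},
    {"rotation": [0, 0, 0], "offset": [0, -3.9, -3], "hand": 4},
    {"rotation": [0, 0, 0], "offset": [0, -3.9, -3], "hand": 4},
    {"rotation": [0, 0, 0], "offset": [0, -3.9, -1], "hand": 4},
    {"rotation": [0, 0, 0], "offset": [0, -4, 0], "hand": 4},
    {"rotation": [0, 0, 0], "offset": [0, -4, 0], "hand": 4},
    {"rotation": [0, 0, 0], "offset": [0, -4, 0], "hand": 4},
    {"rotation": [0, 0, 0], "offset": [0, -4, 0], "hand": 4},
    {"rotation": [0, 0, 0], "offset": [0, -4, 0], "hand": 4},
    {"rotation": [0, 0, 0], "offset": [0, -4, 0], "hand": 4},
    {"rotation": [0, 0, 0], "offset": [0, -4, 0], "hand": 4},
    {"rotation": [0, 0, 0], "offset": [0, -4, 0], "hand": 4}
  ]
}}

```text
t: 32.53
tool_pos: [0.4383, 0.12, 0.2728]
orientation: [3.142, 0.001, -0.029]
wrist_force: [1.3, -0.0, 0.4]
gripper_width: 0.468
finger_force: 0.0
```

>>> {"method": "play_rows", "body": {
  "series": [
    {"rotation": [0, 0, 0], "offset": [0, -4, 0], "hand": 4},
    {"rotation": [0, 0, 0], "offset": [0, -4, 0], "hand": 4},
    {"rotation": [0, 0, 0], "offset": [0, -3, 0], "hand": 4},
    {"rotation": [0, 0, 0], "offset": [0, 0, 0], "hand": 4},
    {"rotation": [0, 0, 0], "offset": [0, 0, 0], "hand": 4}
  ]
}}

```text
t: 32.95
tool_pos: [0.4416, 0.2292, 0.2724]
orientation: [3.141, 0.002, -0.026]
wrist_force: [-0.3, -0.7, 0.2]
gripper_width: 0.469
finger_force: 0.0
```

```bash
python3 - <<'E'
from meas import *
s=observe();print(s['t'],s['tool_pos'],s['orientation'])
p,w=look("wrist");np.savez("w10.npz",p=p,w=w)
grips(p,w,.08)
E
```

```text
32.95 [0.44160775 0.22915007 0.27235012] [ 3.14105599e+00  1.59712179e-03 -2.59699115e-02]
red 1390 x [0.5064 0.5867] yaw -0.024 y@.57 0.3058 y@.544 0.3064 ztop 0.098
green 1305 x [0.5082 0.5882] yaw -0.015 y@.57 0.2442 y@.544 0.2446 ztop 0.0979
black 1340 x [0.5347 0.5952] yaw 0.01 y@.57 0.1047 y@.544 0.1044 ztop 0.1198
brass 2104 x [0.4868 0.6073] yaw -0.021 y@.57 0.3751 y@.544 0.3757 ztop 0.098
brass 306 x [0.5886 0.607 ] yaw -0.029 y@.57 0.3059 y@.544 0.3066 ztop 0.0976
brass 261 x [0.5897 0.6053] yaw 0.018 y@.57 0.2432 y@.544 0.2428 ztop 0.0978
brass 466 x [0.512  0.5336] yaw -0.095 y@.57 0.1007 y@.544 0.1031 ztop 0.1195
brass 252 x [0.4855 0.506 ] yaw -0.009 y@.57 0.2446 y@.544 0.2449 ztop 0.098
```

>>> {"method": "play_rows", "body": {
  "series": [
    {"rotation": [0, 0, 0.003], "offset": [1.8, -0.4, 0], "hand": 4},
    {"rotation": [0, 0, 0], "offset": [3, -0.5, 1], "hand": 4},
    {"rotation": [0, 0, 0], "offset": [3, -0.5, 2], "hand": 4},
    {"rotation": [0, 0, 0], "offset": [2.6, -0.4, 3], "hand": 4},
    {"rotation": [0, 0, 0], "offset": [0, 0, 4], "hand": 4},
    {"rotation": [0, 0, 0], "offset": [0, 0, 3], "hand": 4},
    {"rotation": [0, 0, 0], "offset": [0, 0, 1.5], "hand": 4},
    {"rotation": [0, 0, 0], "offset": [0, 0, 0], "hand": 4},
    {"rotation": [0, 0, 0], "offset": [0, 0, 0], "hand": 4}
  ]
}}

```text
t: 33.75
tool_pos: [0.5465, 0.2412, 0.128]
orientation: [3.141, 0.002, -0.033]
wrist_force: [-0.4, 1.4, 0.4]
gripper_width: 0.464
finger_force: 0.0
```

>>> {"method": "play_rows", "body": {
  "series": [
    {"rotation": [0, 0, -0.003], "offset": [0, -0.4, 2], "hand": 4},
    {"rotation": [0, 0, 0], "offset": [0, 0, 2], "hand": 4},
    {"rotation": [0, 0, 0], "offset": [0, 0, 1.3], "hand": 4},
    {"rotation": [0, 0, 0], "offset": [0, 0, 0.3], "hand": 4},
    {"rotation": [0, 0, 0], "offset": [0, 0, 0], "hand": 4},
    {"rotation": [0, 0, 0], "offset": [0, 0, 0], "hand": 4},
    {"rotation": [0, 0, 0], "offset": [0, 0, 0], "hand": 0},
    {"rotation": [0, 0, 0], "offset": [0, 0, 0], "hand": 0},
    {"rotation": [0, 0, 0], "offset": [0, 0, 0], "hand": 0},
    {"rotation": [0, 0, 0], "offset": [0, 0, 0], "hand": 0},
    {"rotation": [0, 0, 0], "offset": [0, 0, 0], "hand": 0}
  ],
  "force": 60
}}

```text
t: 34.67
tool_pos: [0.5476, 0.2464, 0.0738]
orientation: [-3.141, -0.002, -0.029]
wrist_force: [-1.7, -1.2, 11.1]
gripper_width: 0.189
finger_force: 58.3
```

>>> {"method": "play_rows", "body": {
  "series": [
    {"rotation": [0, 0, 0], "offset": [0, 0, -1], "hand": 0},
    {"rotation": [0, 0, 0], "offset": [0, 0, -3], "hand": 0},
    {"rotation": [0, 0, 0], "offset": [0, 0, -4], "hand": 0},
    {"rotation": [0, 0, 0], "offset": [0, 0, -4], "hand": 0},
    {"rotation": [0, 0, 0], "offset": [0, 0, -3], "hand": 0},
    {"rotation": [0, 0, 0], "offset": [0, 0, -1], "hand": 0},
    {"rotation": [0, 0, 0], "offset": [0.2, 2.5, 0], "hand": 0},
    {"rotation": [0, 0, 0], "offset": [0.4, 3.9, 0], "hand": 0},
    {"rotation": [0, 0, 0], "offset": [0.4, 3.9, 0], "hand": 0},
    {"rotation": [0, 0, 0], "offset": [0.4, 3.9, 0], "hand": 0},
    {"rotation": [0, 0, 0], "offset": [0.4, 3.9, 0], "hand": 0},
    {"rotation": [0, 0, 0], "offset": [0.4, 3.9, 0], "hand": 0}
  ]
}}

```text
t: 35.67
tool_pos: [0.5616, 0.024, 0.2321]
orientation: [-3.142, 0.001, -0.029]
wrist_force: [0.0, 0.5, -3.4]
gripper_width: 0.188
finger_force: 59.1
```

>>> {"method": "play_rows", "body": {
  "series": [
    {"rotation": [0, 0, 0], "offset": [0.4, 3.9, 0], "hand": 0},
    {"rotation": [0, 0, 0], "offset": [0.4, 3.9, 0], "hand": 0},
    {"rotation": [0, 0, 0], "offset": [0, 2.6, 0], "hand": 0},
    {"rotation": [0, 0, 0], "offset": [0, 0, 0], "hand": 0},
    {"rotation": [0, 0, 0], "offset": [0, 0, 0], "hand": 0}
  ]
}}

```text
t: 36.08
tool_pos: [0.5668, -0.0797, 0.2319]
orientation: [-3.141, 0.001, -0.032]
wrist_force: [-0.4, 0.5, -4.5]
gripper_width: 0.185
finger_force: 59.3
```

>>> {"method": "play_rows", "body": {
  "series": [
    {"rotation": [0, 0, 0], "offset": [0.1, -0.15, 1], "hand": 0},
    {"rotation": [0, 0, 0], "offset": [0, 0, 3], "hand": 0},
    {"rotation": [0, 0, 0], "offset": [0, 0, 3], "hand": 0},
    {"rotation": [0, 0, 0], "offset": [0, 0, 2], "hand": 0},
    {"rotation": [0, 0, 0], "offset": [0, 0, 1], "hand": 0},
    {"rotation": [0, 0, 0], "offset": [0, 0, 0], "hand": 0},
    {"rotation": [0, 0, 0], "offset": [0, 0, 0], "hand": 0}
  ]
}}

```text
t: 36.67
tool_pos: [0.5685, -0.0762, 0.1325]
orientation: [-3.141, 0.0, -0.028]
wrist_force: [0.3, 1.0, -3.1]
gripper_width: 0.187
finger_force: 59.2
```

>>> {"method": "play_rows", "body": {
  "series": [
    {"rotation": [0, 0, 0], "offset": [0, 0.2, 1], "hand": 0},
    {"rotation": [0, 0, 0], "offset": [0, 0, 1], "hand": 0},
    {"rotation": [0, 0, 0], "offset": [0, 0, 1], "hand": 0},
    {"rotation": [0, 0, 0], "offset": [0, 0, 0.3], "hand": 0},
    {"rotation": [0, 0, 0], "offset": [0, 0, 0], "hand": 0},
    {"rotation": [0, 0, 0], "offset": [0, 0, 0], "hand": 0}
  ]
}}

```text
t: 37.17
tool_pos: [0.5683, -0.079, 0.0992]
orientation: [-3.141, 0.0, -0.029]
wrist_force: [-0.3, 0.4, -2.9]
gripper_width: 0.186
finger_force: 59.3
```

>>> {"method": "play_rows", "body": {
  "series": [
    {"rotation": [0, 0, 0], "offset": [0, 0, 0.2], "hand": 0},
    {"rotation": [0, 0, 0], "offset": [0, 0, 0.15], "hand": 0},
    {"rotation": [0, 0, 0], "offset": [0, 0, 0], "hand": 0},
    {"rotation": [0, 0, 0], "offset": [0, 0, 0], "hand": 0}
  ]
}}

```text
t: 37.5
tool_pos: [0.5684, -0.079, 0.096]
orientation: [3.142, -0.0, -0.029]
wrist_force: [-0.2, -0.1, -4.7]
gripper_width: 0.181
finger_force: 59.5
```

>>> {"method": "play_rows", "body": {
  "series": [
    {"rotation": [0, 0, 0], "offset": [0, 0, 0.15], "hand": 0},
    {"rotation": [0, 0, 0], "offset": [0, 0, 0], "hand": 0},
    {"rotation": [0, 0, 0], "offset": [0, 0, 0], "hand": 0}
  ]
}}

```text
t: 37.75
tool_pos: [0.5685, -0.0793, 0.0958]
orientation: [3.141, -0.001, -0.029]
wrist_force: [-7.9, -2.1, 22.2]
gripper_width: 0.187
finger_force: 62.2
```

>>> {"method": "play_rows", "body": {
  "series": [
    {"rotation": [0, 0, 0], "offset": [0, 0, 0], "hand": 4},
    {"rotation": [0, 0, 0], "offset": [0, 0, 0], "hand": 4},
    {"rotation": [0, 0, 0], "offset": [0, 0, 0], "hand": 4},
    {"rotation": [0, 0, 0], "offset": [0, 0, 0], "hand": 4},
    {"rotation": [0, 0, 0], "offset": [0, 0, -1], "hand": 4},
    {"rotation": [0, 0, 0], "offset": [0, 0, -3], "hand": 4},
    {"rotation": [0, 0, 0], "offset": [0, 0, -4], "hand": 4},
    {"rotation": [0, 0, 0], "offset": [0, 0, -3], "hand": 4},
    {"rotation": [0, 0, 0], "offset": [0, -1, -1], "hand": 4},
    {"rotation": [0, 0, 0], "offset": [-0.4, -3, 0], "hand": 4},
    {"rotation": [0, 0, 0], "offset": [-0.4, -3.9, 0], "hand": 4},
    {"rotation": [0, 0, 0], "offset": [-0.4, -3.9, 0], "hand": 4}
  ]
}}

```text
t: 38.75
tool_pos: [0.5595, 0.0404, 0.215]
orientation: [-3.142, -0.001, -0.031]
wrist_force: [0.9, 0.2, -0.3]
gripper_width: 0.469
finger_force: 0.0
```

>>> {"method": "play_rows", "body": {
  "series": [
    {"rotation": [0, 0, 0], "offset": [-0.4, -3.9, 0], "hand": 4},
    {"rotation": [0, 0, 0], "offset": [-0.4, -3.9, 0], "hand": 4},
    {"rotation": [0, 0, 0], "offset": [-0.4, -3.9, 0], "hand": 4},
    {"rotation": [0, 0, 0], "offset": [-0.4, -3.9, 0], "hand": 4},
    {"rotation": [0, 0, 0], "offset": [-0.4, -3.9, 0], "hand": 4},
    {"rotation": [0, 0, 0], "offset": [-0.3, -3.9, 0], "hand": 4},
    {"rotation": [0, 0, 0], "offset": [0, -2.9, 0], "hand": 4},
    {"rotation": [0, 0, 0], "offset": [0, 0, 0], "hand": 4},
    {"rotation": [0, 0, 0], "offset": [0, 0, 0], "hand": 4}
  ]
}}

```text
t: 39.5
tool_pos: [0.5439, 0.3045, 0.2143]
orientation: [3.141, 0.0, -0.027]
wrist_force: [-0.1, 0.2, -0.0]
gripper_width: 0.468
finger_force: 0.0
```

>>> {"method": "play_rows", "body": {
  "series": [
    {"rotation": [0, 0, 0], "offset": [0, -0.35, 2], "hand": 4},
    {"rotation": [0, 0, 0], "offset": [0, 0, 4], "hand": 4},
    {"rotation": [0, 0, 0], "offset": [0, 0, 3], "hand": 4},
    {"rotation": [0, 0, 0], "offset": [0, 0, 1], "hand": 4},
    {"rotation": [0, 0, 0], "offset": [0, 0, 0], "hand": 4},
    {"rotation": [0, 0, 0], "offset": [0, 0, 0], "hand": 4}
  ]
}}

```text
t: 40.0
tool_pos: [0.545, 0.3059, 0.1153]
orientation: [3.142, -0.0, -0.03]
wrist_force: [-0.1, -0.3, 1.9]
gripper_width: 0.472
finger_force: 0.0
```

>>> {"method": "play_rows", "body": {
  "series": [
    {"rotation": [0, 0, 0], "offset": [0, -0.2, 1.5], "hand": 4},
    {"rotation": [0, 0, 0], "offset": [0, 0, 1.5], "hand": 4},
    {"rotation": [0, 0, 0], "offset": [0, 0, 1.1], "hand": 4},
    {"rotation": [0, 0, 0], "offset": [0, 0, 0.2], "hand": 4},
    {"rotation": [0, 0, 0], "offset": [0, 0, 0], "hand": 4},
    {"rotation": [0, 0, 0], "offset": [0, 0, 0], "hand": 4},
    {"rotation": [0, 0, 0], "offset": [0, 0, 0], "hand": 0},
    {"rotation": [0, 0, 0], "offset": [0, 0, 0], "hand": 0},
    {"rotation": [0, 0, 0], "offset": [0, 0, 0], "hand": 0},
    {"rotation": [0, 0, 0], "offset": [0, 0, 0], "hand": 0},
    {"rotation": [0, 0, 0], "offset": [0, 0, 0], "hand": 0}
  ],
  "force": 60
}}

```text
t: 40.92
tool_pos: [0.5451, 0.3087, 0.0725]
orientation: [-3.141, -0.001, -0.029]
wrist_force: [-1.3, 0.2, 8.1]
gripper_width: 0.187
finger_force: 58.4
```

>>> {"method": "play_rows", "body": {
  "series": [
    {"rotation": [0, 0, 0], "offset": [0, 0, -1], "hand": 0},
    {"rotation": [0, 0, 0], "offset": [0, 0, -3], "hand": 0},
    {"rotation": [0, 0, 0], "offset": [0, 0, -4], "hand": 0},
    {"rotation": [0, 0, 0], "offset": [0, 0, -4], "hand": 0},
    {"rotation": [0, 0, 0], "offset": [0, 0, -3], "hand": 0},
    {"rotation": [0, 0, 0], "offset": [0, 0, -1], "hand": 0},
    {"rotation": [0, 0, 0], "offset": [0.3, 2.5, 0], "hand": 0},
    {"rotation": [0, 0, 0], "offset": [0.4, 3.9, 0], "hand": 0},
    {"rotation": [0, 0, 0], "offset": [0.4, 3.9, 0], "hand": 0},
    {"rotation": [0, 0, 0], "offset": [0.4, 3.9, 0], "hand": 0},
    {"rotation": [0, 0, 0], "offset": [0.4, 3.9, 0], "hand": 0},
    {"rotation": [0, 0, 0], "offset": [0.4, 3.9, 0], "hand": 0}
  ]
}}

```text
t: 41.92
tool_pos: [0.5603, 0.086, 0.2309]
orientation: [3.141, 0.001, -0.029]
wrist_force: [0.7, 0.1, -4.0]
gripper_width: 0.185
finger_force: 59.4
```

>>> {"method": "play_rows", "body": {
  "series": [
    {"rotation": [0, 0, 0], "offset": [0.4, 3.9, 0], "hand": 0},
    {"rotation": [0, 0, 0], "offset": [0.4, 3.9, 0], "hand": 0},
    {"rotation": [0, 0, 0], "offset": [0.3, 2.8, 0], "hand": 0},
    {"rotation": [0, 0, 0], "offset": [0, 0, 0], "hand": 0},
    {"rotation": [0, 0, 0], "offset": [0, 0, 0], "hand": 0}
  ]
}}

```text
t: 42.33
tool_pos: [0.5686, -0.02, 0.2309]
orientation: [-3.141, 0.001, -0.032]
wrist_force: [0.4, 0.7, -5.5]
gripper_width: 0.186
finger_force: 59.7
```

>>> {"method": "play_rows", "body": {
  "series": [
    {"rotation": [0, 0, 0], "offset": [0.1, 0, 1], "hand": 0},
    {"rotation": [0, 0, 0], "offset": [0, 0, 3], "hand": 0},
    {"rotation": [0, 0, 0], "offset": [0, 0, 3], "hand": 0},
    {"rotation": [0, 0, 0], "offset": [0, 0, 2], "hand": 0},
    {"rotation": [0, 0, 0], "offset": [0, 0, 1.5], "hand": 0},
    {"rotation": [0, 0, 0], "offset": [0, 0, 0.5], "hand": 0},
    {"rotation": [0, 0, 0], "offset": [0, 0, 0], "hand": 0},
    {"rotation": [0, 0, 0], "offset": [0, 0, 0], "hand": 0}
  ]
}}

```text
t: 43.0
tool_pos: [0.5702, -0.0178, 0.1216]
orientation: [-3.142, 0.0, -0.028]
wrist_force: [-0.2, -0.3, -4.3]
gripper_width: 0.186
finger_force: 59.6
```

>>> {"method": "play_rows", "body": {
  "series": [
    {"rotation": [0, 0, 0], "offset": [0, 0, 1], "hand": 0},
    {"rotation": [0, 0, 0], "offset": [0, 0, 0.8], "hand": 0},
    {"rotation": [0, 0, 0], "offset": [0, 0, 0.5], "hand": 0},
    {"rotation": [0, 0, 0], "offset": [0, 0, 0.2], "hand": 0},
    {"rotation": [0, 0, 0], "offset": [0, 0, 0.1], "hand": 0},
    {"rotation": [0, 0, 0], "offset": [0, 0, 0], "hand": 0},
    {"rotation": [0, 0, 0], "offset": [0, 0, 0], "hand": 0}
  ]
}}

```text
t: 43.58
tool_pos: [0.5703, -0.0185, 0.0956]
orientation: [3.142, -0.0, -0.029]
wrist_force: [-0.3, -0.3, -5.6]
gripper_width: 0.188
finger_force: 59.7
```

>>> {"method": "play_rows", "body": {
  "series": [
    {"rotation": [0, 0, 0], "offset": [0, 0, 0.15], "hand": 0},
    {"rotation": [0, 0, 0], "offset": [0, 0, 0], "hand": 0},
    {"rotation": [0, 0, 0], "offset": [0, 0, 0], "hand": 0}
  ]
}}

```text
t: 43.83
tool_pos: [0.5704, -0.0185, 0.0945]
orientation: [3.142, -0.001, -0.029]
wrist_force: [-2.0, 1.8, 4.8]
gripper_width: 0.187
finger_force: 60.6
```

>>> {"method": "play_rows", "body": {
  "series": [
    {"rotation": [0, 0, 0], "offset": [0, 0, 0], "hand": 4},
    {"rotation": [0, 0, 0], "offset": [0, 0, 0], "hand": 4},
    {"rotation": [0, 0, 0], "offset": [0, 0, 0], "hand": 4},
    {"rotation": [0, 0, 0], "offset": [0, 0, 0], "hand": 4},
    {"rotation": [0, 0, 0], "offset": [0, 0, -1], "hand": 4},
    {"rotation": [0, 0, 0], "offset": [0, 0, -3], "hand": 4},
    {"rotation": [0, 0, 0], "offset": [0, 0, -4], "hand": 4},
    {"rotation": [0, 0, 0], "offset": [0, 0, -3], "hand": 4},
    {"rotation": [0, 0, 0], "offset": [0, -1, -1], "hand": 4},
    {"rotation": [0, 0, 0], "offset": [-0.4, -3, 0], "hand": 4},
    {"rotation": [0, 0, 0], "offset": [-0.4, -3.9, 0], "hand": 4},
    {"rotation": [0, 0, 0], "offset": [-0.4, -3.9, 0], "hand": 4}
  ]
}}

```text
t: 44.83
tool_pos: [0.5613, 0.1008, 0.2146]
orientation: [-3.141, -0.001, -0.031]
wrist_force: [0.1, -0.1, 0.7]
gripper_width: 0.467
finger_force: 0.0
```

>>> {"method": "play_rows", "body": {
  "series": [
    {"rotation": [0, 0, 0], "offset": [-0.4, -3.9, 0], "hand": 4},
    {"rotation": [0, 0, 0], "offset": [-0.4, -3.9, 0], "hand": 4},
    {"rotation": [0, 0, 0], "offset": [-0.4, -3.9, 0], "hand": 4},
    {"rotation": [0, 0, 0], "offset": [-0.4, -3.9, 0], "hand": 4},
    {"rotation": [0, 0, 0], "offset": [-0.4, -3.9, 0], "hand": 4},
    {"rotation": [0, 0, 0], "offset": [-0.3, -3.9, 0], "hand": 4},
    {"rotation": [0, 0, 0], "offset": [-0.2, -3.9, 0], "hand": 4},
    {"rotation": [0, 0, 0], "offset": [0, 0, 0], "hand": 4},
    {"rotation": [0, 0, 0], "offset": [0, 0, 0], "hand": 4}
  ]
}}

```text
t: 45.58
tool_pos: [0.5437, 0.3754, 0.2137]
orientation: [3.142, 0.0, -0.026]
wrist_force: [-1.0, -0.7, -1.0]
gripper_width: 0.47
finger_force: 0.0
```

>>> {"method": "play_rows", "body": {
  "series": [
    {"rotation": [0, 0, 0], "offset": [0, 0.1, 2], "hand": 4},
    {"rotation": [0, 0, 0], "offset": [0, 0, 4], "hand": 4},
    {"rotation": [0, 0, 0], "offset": [0, 0, 3], "hand": 4},
    {"rotation": [0, 0, 0], "offset": [0, 0, 1], "hand": 4},
    {"rotation": [0, 0, 0], "offset": [0, 0, 0], "hand": 4},
    {"rotation": [0, 0, 0], "offset": [0, 0, 0], "hand": 4}
  ]
}}

```text
t: 46.08
tool_pos: [0.545, 0.372, 0.1149]
orientation: [-3.141, -0.0, -0.03]
wrist_force: [0.1, -0.3, 0.1]
gripper_width: 0.464
finger_force: 0.0
```

>>> {"method": "play_rows", "body": {
  "series": [
    {"rotation": [0, 0, 0], "offset": [0, -0.2, 1.5], "hand": 4},
    {"rotation": [0, 0, 0], "offset": [0, 0, 1.5], "hand": 4},
    {"rotation": [0, 0, 0], "offset": [0, 0, 1.1], "hand": 4},
    {"rotation": [0, 0, 0], "offset": [0, 0, 0.2], "hand": 4},
    {"rotation": [0, 0, 0], "offset": [0, 0, 0], "hand": 4},
    {"rotation": [0, 0, 0], "offset": [0, 0, 0], "hand": 4},
    {"rotation": [0, 0, 0], "offset": [0, 0, 0], "hand": 0},
    {"rotation": [0, 0, 0], "offset": [0, 0, 0], "hand": 0},
    {"rotation": [0, 0, 0], "offset": [0, 0, 0], "hand": 0},
    {"rotation": [0, 0, 0], "offset": [0, 0, 0], "hand": 0},
    {"rotation": [0, 0, 0], "offset": [0, 0, 0], "hand": 0}
  ],
  "force": 60
}}

```text
t: 47.0
tool_pos: [0.5451, 0.3748, 0.072]
orientation: [-3.141, -0.001, -0.029]
wrist_force: [-0.7, 0.5, 6.9]
gripper_width: 0.191
finger_force: 58.4
```

>>> {"method": "play_rows", "body": {
  "series": [
    {"rotation": [0, 0, 0], "offset": [0, 0, -1], "hand": 0},
    {"rotation": [0, 0, 0], "offset": [0, 0, -3], "hand": 0},
    {"rotation": [0, 0, 0], "offset": [0, 0, -4], "hand": 0},
    {"rotation": [0, 0, 0], "offset": [0, 0, -4], "hand": 0},
    {"rotation": [0, 0, 0], "offset": [0, 0, -3], "hand": 0},
    {"rotation": [0, 0, 0], "offset": [0, 0, -1], "hand": 0},
    {"rotation": [0, 0, 0], "offset": [0.4, 2.5, 0], "hand": 0},
    {"rotation": [0, 0, 0], "offset": [0.4, 3.9, 0], "hand": 0},
    {"rotation": [0, 0, 0], "offset": [0.4, 3.9, 0], "hand": 0},
    {"rotation": [0, 0, 0], "offset": [0.4, 3.9, 0], "hand": 0},
    {"rotation": [0, 0, 0], "offset": [0.4, 3.9, 0], "hand": 0},
    {"rotation": [0, 0, 0], "offset": [0.4, 3.9, 0], "hand": 0}
  ]
}}

```text
t: 48.0
tool_pos: [0.5613, 0.152, 0.2304]
orientation: [3.141, 0.001, -0.029]
wrist_force: [1.3, 0.4, -2.3]
gripper_width: 0.188
finger_force: 59.2
```

>>> {"method": "play_rows", "body": {
  "series": [
    {"rotation": [0, 0, 0], "offset": [0.4, 3.9, 0], "hand": 0},
    {"rotation": [0, 0, 0], "offset": [0.4, 3.9, 0], "hand": 0},
    {"rotation": [0, 0, 0], "offset": [0.4, 3.2, 0], "hand": 0},
    {"rotation": [0, 0, 0], "offset": [0, 0, 0], "hand": 0},
    {"rotation": [0, 0, 0], "offset": [0, 0, 0], "hand": 0}
  ]
}}

```text
t: 48.42
tool_pos: [0.5705, 0.0418, 0.2305]
orientation: [3.142, 0.001, -0.032]
wrist_force: [0.2, 0.4, -3.3]
gripper_width: 0.189
finger_force: 59.4
```

>>> {"method": "play_rows", "body": {
  "series": [
    {"rotation": [0, 0, 0], "offset": [0, 0.2, 1], "hand": 0},
    {"rotation": [0, 0, 0], "offset": [0, 0, 3], "hand": 0},
    {"rotation": [0, 0, 0], "offset": [0, 0, 3], "hand": 0},
    {"rotation": [0, 0, 0], "offset": [0, 0, 2], "hand": 0},
    {"rotation": [0, 0, 0], "offset": [0, 0, 1.5], "hand": 0},
    {"rotation": [0, 0, 0], "offset": [0, 0, 0.5], "hand": 0},
    {"rotation": [0, 0, 0], "offset": [0, 0, 0], "hand": 0},
    {"rotation": [0, 0, 0], "offset": [0, 0, 0], "hand": 0}
  ]
}}

```text
t: 49.08
tool_pos: [0.5709, 0.0422, 0.1211]
orientation: [-3.142, 0.0, -0.028]
wrist_force: [-0.3, 0.1, -2.9]
gripper_width: 0.187
finger_force: 59.3
```

>>> {"method": "play_rows", "body": {
  "series": [
    {"rotation": [0, 0, 0], "offset": [0.05, 0.05, 1], "hand": 0},
    {"rotation": [0, 0, 0], "offset": [0, 0, 0.8], "hand": 0},
    {"rotation": [0, 0, 0], "offset": [0, 0, 0.5], "hand": 0},
    {"rotation": [0, 0, 0], "offset": [0, 0, 0.2], "hand": 0},
    {"rotation": [0, 0, 0], "offset": [0, 0, 0.15], "hand": 0},
    {"rotation": [0, 0, 0], "offset": [0, 0, 0], "hand": 0},
    {"rotation": [0, 0, 0], "offset": [0, 0, 0], "hand": 0}
  ]
}}

```text
t: 49.67
tool_pos: [0.5715, 0.041, 0.0946]
orientation: [-3.142, -0.0, -0.029]
wrist_force: [-1.0, -0.4, -3.0]
gripper_width: 0.188
finger_force: 59.6
```

>>> {"method": "play_rows", "body": {
  "series": [
    {"rotation": [0, 0, 0], "offset": [0, 0, 0.15], "hand": 0},
    {"rotation": [0, 0, 0], "offset": [0, 0, 0], "hand": 0},
    {"rotation": [0, 0, 0], "offset": [0, 0, 0], "hand": 0}
  ]
}}

```text
t: 49.92
tool_pos: [0.5717, 0.0411, 0.0939]
orientation: [-3.141, -0.001, -0.029]
wrist_force: [-5.1, 1.3, 12.4]
gripper_width: 0.189
finger_force: 61.4
```

Brass is seated. I'll release, rise, back away in x, and look.

>>> {"method": "play_rows", "body": {
  "series": [
    {"rotation": [0, 0, 0], "offset": [0, 0, 0], "hand": 4},
    {"rotation": [0, 0, 0], "offset": [0, 0, 0], "hand": 4},
    {"rotation": [0, 0, 0], "offset": [0, 0, 0], "hand": 4},
    {"rotation": [0, 0, 0], "offset": [0, 0, 0], "hand": 4},
    {"rotation": [0, 0, 0], "offset": [0, 0, -1], "hand": 4},
    {"rotation": [0, 0, 0], "offset": [0, 0, -3], "hand": 4},
    {"rotation": [0, 0, 0], "offset": [0, 0, -4], "hand": 4},
    {"rotation": [0, 0, 0], "offset": [0, 0, -4], "hand": 4},
    {"rotation": [0, 0, 0], "offset": [-2, 0, -4], "hand": 4},
    {"rotation": [0, 0, 0], "offset": [-4, 1, -3], "hand": 4},
    {"rotation": [0, 0, 0], "offset": [-4, 2, -2], "hand": 4},
    {"rotation": [0, 0, 0], "offset": [-4, 2, 0], "hand": 4}
  ]
}}

```text
t: 50.92
tool_pos: [0.4479, 0.0007, 0.2955]
orientation: [3.141, -0.006, -0.028]
wrist_force: [-0.1, -1.2, 1.5]
gripper_width: 0.469
finger_force: 0.0
```

>>> {"method": "play_rows", "body": {
  "series": [
    {"rotation": [0, 0, 0], "offset": [-2.5, 0, 0], "hand": 4},
    {"rotation": [0, 0, 0], "offset": [0, 0, 0], "hand": 4},
    {"rotation": [0, 0, 0], "offset": [0, 0, 0], "hand": 4}
  ]
}}

```text
t: 51.17
tool_pos: [0.4216, 0.0014, 0.2928]
orientation: [3.141, -0.002, -0.03]
wrist_force: [0.1, -0.6, 0.6]
gripper_width: 0.466
finger_force: 0.0
```

```bash
python3 - <<'E'
from meas import *
s=observe();print(s['t'],s['tool_pos'],s['orientation'])
p,w=look("wrist");grips(p,w,.08)
a=cv2.resize(p[:,:,::-1],(400,300))
t,_=look("side");d=np.load("top0.npz")["p"];t2,wt=look("top")
b=cv2.resize(t[:,:,::-1],(400,300));c=cv2.resize(d[30:290,60:400,::-1],(400,300));e=cv2.resize(t2[30:290,60:400,::-1],(400,300))
cv2.imwrite("pics/final.png",np.vstack([np.hstack([a,b]),np.hstack([c,e])]))
df=np.abs(d.astype(int)-t2).sum(2)
print("shackle diff",df[225:258,230:268].mean(),"cheek diff",df[95:126,204:258].mean())
E
```

```text
51.1667 [0.42162687 0.00139209 0.2927581 ] [ 3.14147410e+00 -1.53032957e-03 -2.99102426e-02]
red 1030 x [0.5313 0.5841] yaw -0.034 y@.57 -0.0184 y@.544 -0.0175 ztop 0.12
green 1010 x [0.5287 0.5819] yaw -0.016 y@.57 -0.0786 y@.544 -0.0782 ztop 0.1201
black 944 x [0.5349 0.5874] yaw 0.001 y@.57 0.1 y@.544 0.1 ztop 0.12
brass 1314 x [0.511  0.5855] yaw -0.017 y@.57 0.0435 y@.544 0.0439 ztop 0.12
brass 373 x [0.5117 0.534 ] yaw 0.08 y@.57 0.1037 y@.544 0.1017 ztop 0.1199
brass 308 x [0.5081 0.5294] yaw -0.027 y@.57 -0.0183 y@.544 -0.0176 ztop 0.1197
brass 356 x [0.5055 0.5266] yaw -0.094 y@.57 -0.0826 y@.544 -0.0801 ztop 0.12
shackle diff 180.35725677830942 cheek diff 9.03225806451613
```

View pics/final.png

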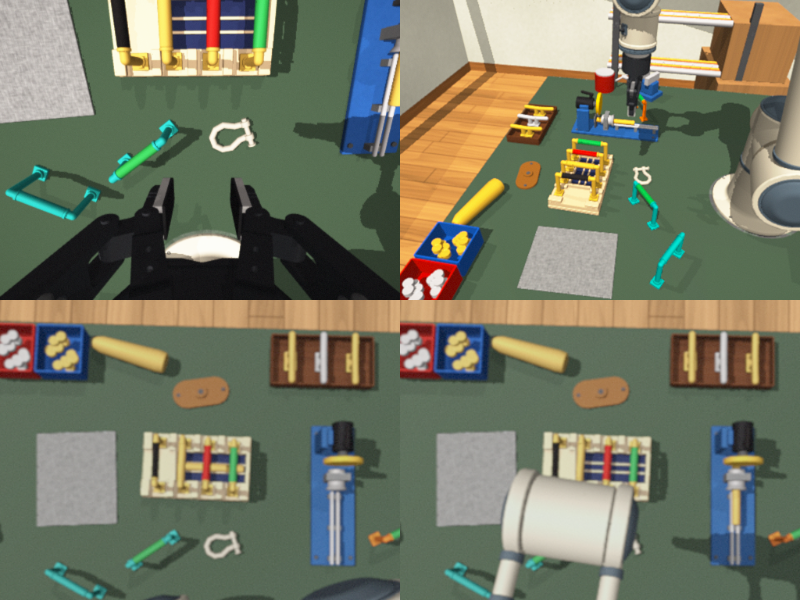

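The final pictures show all three handles upright in their own grooves, within about 3 mm of their start and with tops at the same height. The mat is empty, the bar is in the tube, and the shackle and cheek plate are unmoved; the shackle's difference value comes from the arm covering it in the top view. I'm handing in.

```bash
python3 -c "
from plant import *
print(job_done())"
```

```text
the job is handed in; nothing more can be done
None
```

The job is handed in at about 51 s: the bar is fed to the length stop, the brass, red and green handles are back upright in their own grooves, and the black handle, shackle and cheek plate were left alone.

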